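Clear the offcuts off the pallet plate and stack the tins on it

TASK

Get this press bench ready for dispatch: first clear every loose offcut into the grey scrap bin, and only then stack all the closed blue tins, lids up, in one square column on the yellow outline in the middle of the steel plate, each tin's long side along the outline's long side. Leave the mug, the spanner and the oil bottle where they are.

Things in the scene. Friction and masses are not known exactly. Their poses are not given: they have to be found in the camera images.
- plate: Fixed dark steel pallet plate on the bench, 270 (x) x 270 (y) x 6 high; origin at the centre of its underside.
- outline (a point): Middle of the yellow rectangle painted on the plate's top face (z = 6 mm), the size of a tin's footprint: about 60 (along the plate's x) x 84 (along its y). Turned as the plate.
- scrap_bin: Fixed open grey scrap bin, outside 200 (x) x 170 (y) x 80 high, walls and floor 4 thick; origin at the centre of its underside.
- bin_floor (a point): Centre of the scrap bin's inner floor, 4 mm above the bench; axes as the bin (inside 192 along x, 162 along y).
- infeed_board: Fixed thin plywood board, 330 (x) x 130 (y) x 4 high, on which the tins stand at the start; origin at the centre of its underside.
- offcut1: Loose offcut: steel square bar end, 45 (x) x 22 (y) x 22 high mm; 0.06 to 0.16 kg. Origin at the centre of its underside, z up as it first lies on the plate. May be absent.
- offcut2: Loose offcut: copper flat bar end, 50 (x) x 28 (y) x 16 high mm; 0.06 to 0.16 kg. Origin at the centre of its underside, z up as it first lies on the plate. May be absent.
- offcut3: Loose offcut: aluminium channel piece, 40 (x) x 32 (y) x 22 high: a 6 floor with two 5 thick walls along x, open upwards; mm; 0.06 to 0.16 kg. Origin at the centre of its underside, z up as it first lies on the plate. May be absent.
- offcut4: Loose offcut: brass hexagon bar end standing on its cut face, 30 across flats (34.6 across corners), 22 high, two of its flats face +y and -y mm; 0.06 to 0.16 kg. Origin at the centre of its underside, z up as it first lies on the plate. May be absent.
- offcut5: Loose offcut: stepped steel piece, 46 (x) x 22 (y); 24 high on its -x half, 12 high on its +x half mm; 0.06 to 0.16 kg. Origin at the centre of its underside, z up as it first lies on the plate. May be absent.
- offcut6: Loose offcut: red-painted square block, 34 x 34 x 18 high mm; 0.06 to 0.16 kg. Origin at the centre of its underside, z up as it first lies on the plate. May be absent.
- offcut7: Loose offcut: green-painted square bar end, 48 (x) x 20 (y) x 20 high mm; 0.06 to 0.16 kg. Origin at the centre of its underside, z up as it first lies on the plate. May be absent.
- tin1: Closed blue tin full of parts with a paper label on its lid, 56 (x) x 80 (y) x 34 high mm, straight sides, flat top; 0.2 to 0.4 kg. Origin at the centre of its underside, z up through the lid. May be absent.
- tin2: Closed blue tin full of parts with a paper label on its lid, 56 (x) x 80 (y) x 34 high mm, straight sides, flat top; 0.2 to 0.4 kg. Origin at the centre of its underside, z up through the lid. May be absent.
- tin3: Closed blue tin full of parts with a paper label on its lid, 56 (x) x 80 (y) x 34 high mm, straight sides, flat top; 0.2 to 0.4 kg. Origin at the centre of its underside, z up through the lid. May be absent.
- mug: White mug, 80 wide, 90 high, handle to its +y; origin at the centre of its underside. Stands beyond the work, not to be disturbed.
- spanner: Steel spanner lying on the bench beyond the plate, across the robot's view (along world y). Not to be disturbed.
- oil_bottle: Yellow oil bottle with a red cap, 56 wide, 120 high; origin at the centre of its underside. Stands beyond the work, not to be disturbed.

How it is judged (in metres and radians):
On the way, in this order (a step that is already met when the one before it is completed fails the run):
1. every offcut lies in the scrap bin (x of offcut1 in the frame of bin_floor between -0.097 and 0.097 m and y of offcut1 in the frame of bin_floor between -0.082 and 0.082 m and z of each of offcut1, offcut2, offcut3, offcut4, offcut5, offcut6, offcut7 in the frame of bin_floor below 0.07 m and linear speed of each of offcut1, offcut2, offcut3, offcut4, offcut5, offcut6, offcut7 below 0.05 m/s and x of offcut2 in the frame of bin_floor between -0.097 and 0.097 m and y of offcut2 in the frame of bin_floor between -0.082 and 0.082 m and x of offcut3 in the frame of bin_floor between -0.097 and 0.097 m and y of offcut3 in the frame of bin_floor between -0.082 and 0.082 m and x of offcut4 in the frame of bin_floor between -0.097 and 0.097 m and y of offcut4 in the frame of bin_floor between -0.082 and 0.082 m and x of offcut5 in the frame of bin_floor between -0.097 and 0.097 m and y of offcut5 in the frame of bin_floor between -0.082 and 0.082 m and x of offcut6 in the frame of bin_floor between -0.097 and 0.097 m and y of offcut6 in the frame of bin_floor between -0.082 and 0.082 m and x of offcut7 in the frame of bin_floor between -0.097 and 0.097 m and y of offcut7 in the frame of bin_floor between -0.082 and 0.082 m), for 0.3 s.
2. all tins stand in one column on the outline (horizontal distance between each of tin1, tin2, tin3 and outline below 0.012 m and angle between the y axis of each of tin1, tin2, tin3 and the y axis of plate, either way round below 0.12 rad and angle between each of tin1, tin2, tin3's own z axis and vertical below 0.1 rad and linear speed of each of tin1, tin2, tin3 below 0.03 m/s and horizontal distance between tin1 and tin2 below 0.01 m and horizontal distance between each of tin1, tin2 and tin3 below 0.01 m), for 0.3 s.
At the end, for the whole second after the job is handed in: Every offcut at rest in the scrap bin. Every tin at rest, lid up (0.1 rad), its centre within 12 mm sideways of the outline's middle and 10 mm of each other tin's, long side within 0.12 rad of the outline's: one column on the plate (all of step 1 and all of step 2); the robot touches nothing.
It fails at once if a tin set on the plate while an offcut still lies on it (((x of tin1 in the frame of outline between -0.135 and 0.135 m and y of tin1 in the frame of outline between -0.135 and 0.135 m and z of tin1 in the frame of outline below 0.008 m) or (x of tin2 in the frame of outline between -0.135 and 0.135 m and y of tin2 in the frame of outline between -0.135 and 0.135 m and z of tin2 in the frame of outline below 0.008 m) or (x of tin3 in the frame of outline between -0.135 and 0.135 m and y of tin3 in the frame of outline between -0.135 and 0.135 m and z of tin3 in the frame of outline below 0.008 m)) and ((x of offcut1 in the frame of outline between -0.135 and 0.135 m and y of offcut1 in the frame of outline between -0.135 and 0.135 m and z of offcut1 in the frame of outline below 0.008 m) or (x of offcut2 in the frame of outline between -0.135 and 0.135 m and y of offcut2 in the frame of outline between -0.135 and 0.135 m and z of offcut2 in the frame of outline below 0.008 m) or (x of offcut3 in the frame of outline between -0.135 and 0.135 m and y of offcut3 in the frame of outline between -0.135 and 0.135 m and z of offcut3 in the frame of outline below 0.008 m) or (x of offcut4 in the frame of outline between -0.135 and 0.135 m and y of offcut4 in the frame of outline between -0.135 and 0.135 m and z of offcut4 in the frame of outline below 0.008 m) or (x of offcut5 in the frame of outline between -0.135 and 0.135 m and y of offcut5 in the frame of outline between -0.135 and 0.135 m and z of offcut5 in the frame of outline below 0.008 m) or (x of offcut6 in the frame of outline between -0.135 and 0.135 m and y of offcut6 in the frame of outline between -0.135 and 0.135 m and z of offcut6 in the frame of outline below 0.008 m) or (x of offcut7 in the frame of outline between -0.135 and 0.135 m and y of offcut7 in the frame of outline between -0.135 and 0.135 m and z of offcut7 in the frame of outline below 0.008 m))).
It fails at once if the mug, spanner or oil bottle disturbed (moved more than 30 mm, or the mug or bottle tipped) (distance of any of mug, spanner, oil_bottle from where it was at the start of the episode above 0.03 m or angle between any of mug, oil_bottle's own z axis and vertical above 0.5 rad).
Of offcut1, offcut2, offcut3, offcut4, offcut5, offcut6, offcut7 only 5 to 7 are there at a start; the rules pass over those that are not, and their reading is None.
Of tin1, tin2, tin3 only 2 to 3 are there at a start; the rules pass over those that are not, and their reading is None.
At some moment in a run one of offcut1, offcut2, offcut3, offcut4, offcut5, offcut6, offcut7 may be knocked a few centimetres aside while the robot is not near it.
Once in a run the grip may slacken for a moment while it holds something.
It also fails if it takes over 210 s, if anything falls off the work surface, if the arm or the gripper's body presses on something with over 40 N, if the wrist force passes 120 N, or if a joint passes its speed limit or range.

ROBOT

A 6-joint arm with a two-finger parallel gripper is mounted at the origin on the work surface. World frame = base frame: x ahead of the robot, y to its left, z up, the work surface at z = 0. Lengths are in m, angles in degrees, forces in N, time in s.
With the tool pointing down it reaches from about 0.25 to 0.725 m from the base axis. Payload 9.7 kg.
Tool frame: the origin (TCP) lies midway between the tips of the shut fingers; the grasp point (between the pads) lies 19 mm behind it (bot.pinch_z is the distance from the TCP to the grasp point, in m); z points along the fingers, y is the direction in which the jaws open and shut (so a half turn about z gives the same grasp; the last joint's range is limited). The gripper opens to 85 mm and grips with 20 to 120 N. Pads are 22 mm wide; open, the fingers measure 114 mm over their backs; the gripper's body (76 mm by 85 mm) begins 54 mm behind the grasp point. The pads swing forward as they close: fully open they stand 13 mm farther back than shut.
Start: joints at [0, 4.979, 10.078, 95.1, 0, 90], TCP at [0.55, -0, 0.231] pointing down, gripper open.
Joint ranges: [-179.16, 179.16], [-48.56, 103.87], [-65.8, 70.77], [-126.05, 130.52], [-82.76, 87.17], [-180, 180]. Speed limits (degrees/s): [127.2, 127.2, 147.25, 180, 180, 180].

INTERFACE

Orientations are given as [roll, pitch, yaw] about the fixed x, y, z axes, in that order (R = Rz(yaw) Ry(pitch) Rx(roll)).
In Python, from workcell import bot, imaging gives the robot as it stands.
- The arm moves only by the tool servo_tool, never from a script. Its argument "moves" is a list that holds one entry, the list of rows, each a list of 7 numbers: the turn, a rotation vector about the tool's x, y, z in rad, then the shift along the tool's x, y, z in cm, then the finger opening in cm, from 0 to 8.54. A call has 1 to 12 rows; each row shifts and turns the pose as measured when the row begins, along the tool's axes as they then stand; what a row does not reach is not made up. A row lasts 1/12 s, in which the tool goes at most 41.7 mm and 7.16 degrees, less where a joint would pass 70% of its speed; a pose out of reach is approached as far as the arm can. A call is refused whole if a number of a shift passes 4.17 or a number of a turn 0.125, either way. A call with a gripper value outside its range is refused whole. The fingers move at their own pace and stop on an object; "force" is the grip in N (left out, the last holds). Time passes only in rows, so rows that do not move let the fingers close. It gives the time, the measured TCP pose, the force and the opening at its end, in the units of the state.
- bot.get_obs(): the state, without advancing time (a new reading comes with each control period).
- imaging.camera(name): name is "scene" or "side" or "wrist"; returns the picture (400x640x3 uint8, blue, green, red); there is no depth.
- imaging.calibration(name): a dict with "fx", "fy", "cx", "cy" (pixels), "D" ([k1, k2, p1, p2, k3] as OpenCV has them; the pictures are not rectified), "camera_from_world" (4x4, takes a point from world to camera coordinates). Camera axes: x right, y down, z forward; pixel columns grow to the right and rows downward; lengths in m; the calibration is good to about 2 mm. A picture is of the moment at which its call begins: read the wrist's pose just before it. calibration takes no time and is no camera call; for the wrist camera it gives the pose at the moment of the call.
- bot.job_done(): hands the job in, once; it reports no verdict.
The state is a dict: "time": time; "q": joint angles; "qd": joint speeds; "joint_efforts": joint torques, N m; "ee_pos": TCP position; "tcp_rot": TCP orientation; "wrist_force": force on the tool from outside, world axes, zero at the start; "torque": the same for the moment, N m; "opening": finger opening in m.
Only numpy, scipy, OpenCV 4.12 (cv2) and the standard library are available. Lean on these libraries where they do the work, as an engineer would, in place of code of your own. Each camera call takes 0.05 s, during which the arm holds its last target.

## Working session

There is one attempt and no reset: what is moved stays moved. The work goes in short steps, Python scripts to look and compute and a tool call to move; the robot and the scene stay as the last step left them, time stands still between calls to the robot, and variables do not carry over. Pictures are saved under pics/ and viewed, and the job is handed in when it is done.

Besides the shell and the picture viewer there is one more tool, called in YAML: its name, and indented under it one key for each argument. servo_tool: Moves the arm, as the interface text tells. Its arguments: {"type":"object","properties":{"moves":{"type":"array","items":{"type":"array","items":{"type":"array","items":{"type":"number"}}}},"force":{"type":"number"}},"required":["moves"]}

```bash
mkdir -p pics; ls; python3 - <<'E'
from workcell import bot, imaging
import cv2
print(bot.get_obs(), bot.pinch_z)
for n in ("scene","side","wrist"):
    im=imaging.camera(n); cv2.imwrite(f"pics/{n}0.png",im)
    c=imaging.calibration(n); print(n,c)
E
```

```text
pics
{'time': 0.0, 'q': array([1.41824205e-03, 5.00977853e+00, 1.00360722e+01, 9.50976494e+01,
       3.24028440e-04, 9.00006771e+01]), 'qd': array([-0.10011828, -0.02861664,  0.05375244,  0.04161007, -0.15933654,
       -0.07151772]), 'joint_efforts': array([ 7.68234549e-04, -5.20392072e+01,  4.64802504e+01,  1.63646933e-02,
        2.23589603e-05, -6.77332673e-05]), 'ee_pos': array([5.49793083e-01, 1.52208030e-05, 2.30610223e-01]), 'tcp_rot': array([-1.79928644e+02, -3.23184972e-04,  9.00007408e+01]), 'wrist_force': array([0.54818392, 0.58205245, 0.65360357]), 'torque': array([-0.00312064, -0.02922165, -0.03458086]), 'opening': 0.08531864140360261} 0.0187
scene {'fx': 373.6764221024851, 'fy': 373.6764221024851, 'cx': 317.98764504423565, 'cy': 199.2451435325717, 'D': array([-0.01247751,  0.        ,  0.        ,  0.        ,  0.        ]), 'camera_from_world': array([[-0.00798147,  0.99996009,  0.00401548, -0.00766141],
       [ 0.78705422,  0.00875904, -0.61682163, -0.44773181],
       [-0.61683219, -0.00176275, -0.78709272,  1.21630059],
       [ 0.        ,  0.        ,  0.      
[... 324 characters left out ...]
-0.82168613,  0.21444751],
       [ 0.42210796, -0.70497863, -0.56993859,  0.83157891],
       [ 0.        ,  0.        ,  0.        ,  1.        ]])}
wrist {'fx': 300.0317813139409, 'fy': 300.0317813139409, 'cx': 320.6438580070388, 'cy': 201.76403806055146, 'D': array([-0.03742978,  0.        ,  0.        ,  0.        ,  0.        ]), 'camera_from_world': array([[ 9.99997782e-01, -2.65574123e-05, -2.10587207e-03,
        -5.49233820e-01],
       [ 5.25036922e-04, -9.65205447e-01,  2.61492198e-01,
        -3.52016972e-02],
       [-2.03954375e-03, -2.61492724e-01, -9.65203292e-01,
         3.79228315e-01],
       [ 0.00000000e+00,  0.00000000e+00,  0.00000000e+00,
         1.00000000e+00]])}
```

View pics/scene0.png

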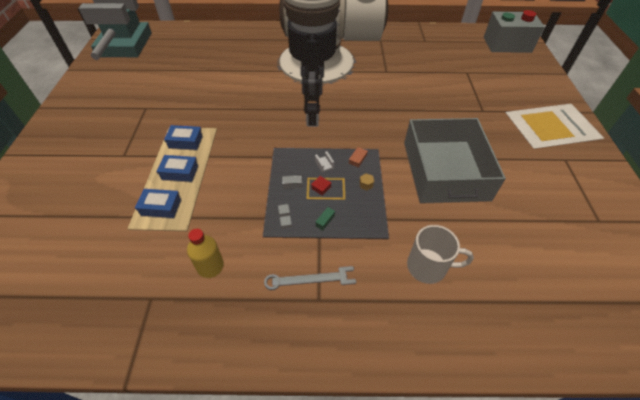

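View pics/side0.png

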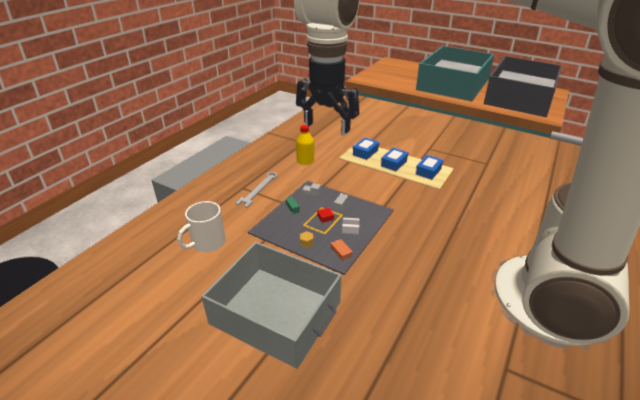

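View pics/wrist0.png

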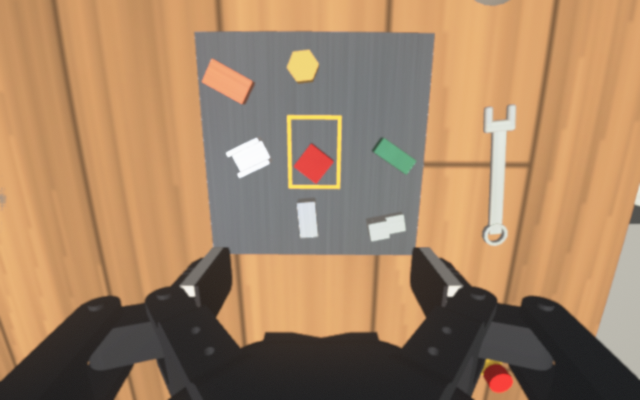

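```bash
cat > h.py <<'E'
import numpy as np, cv2
from scipy.spatial.transform import Rotation as R
from workcell import bot, imaging
def look(n,tag,crop=None,s=1):
    c=imaging.calibration(n); im=imaging.camera(n)
    np.save(f"pics/{tag}.npy",np.array([c["fx"],c["fy"],c["cx"],c["cy"],*c["D"],*c["camera_from_world"].ravel()]))
    cv2.imwrite(f"pics/{tag}.png",im)
    if crop: sh(tag,crop,s)
    return im
def sh(tag,crop,s):
    im=cv2.imread(f"pics/{tag}.png"); x0,y0,x1,y1=crop
    o=cv2.resize(im[y0:y1,x0:x1],None,fx=s,fy=s,interpolation=cv2.INTER_CUBIC)
    st=20 if s>=3 else 50
    for x in range((x0//st+1)*st,x1,st): cv2.putText(o,str(x),(int((x-x0)*s),10),0,.35,(0,255,0),1); cv2.line(o,(int((x-x0)*s),12),(int((x-x0)*s),18),(0,255,0),1)
    for y in range((y0//st+1)*st,y1,st): cv2.putText(o,str(y),(0,int((y-y0)*s)+4),0,.35,(0,255,0),1); cv2.line(o,(24,int((y-y0)*s)),(30,int((y-y0)*s)),(0,255,0),1)
    cv2.imwrite(f"pics/{tag}_c.png",o)
def cal(tag):
    a=np.load(f"pics/{tag}.npy"); K=np.array([[a[0],0,a[2]],[0,a[1],a[3]],[0,0,1]]); return K,a[4:9],a[9:].reshape(4,4)
def p2w(tag,uv,z):
    K,D,T=cal(tag); uv=np.array(uv,float).reshape(-1,1,2)
    n=cv2.undistortPoints(uv,K,D).reshape(-1,2); d=np.c_[n,np.ones(len(n))]@T[:3,:3]
    o=-T[:3,:3].T@T[:3,3]; z=np.broadcast_to(z,len(n))
    return o+d*((z-o[2])/d[:,2])[:,None]
def w2p(tag,P):
    K,D,T=cal(tag); return cv2.projectPoints(np.array(P,float).reshape(-1,1,3),cv2.Rodrigues(T[:3,:3])[0],T[:3,3],K,D)[0].reshape(-1,2)
def go(x,y,z,yaw=None,n=None):
    """rows (tool axes) to TCP target, yaw in deg of the tool (90 = start)"""
    o=bot.get_obs(); p=o["ee_pos"]; r0=R.from_euler("xyz",o["tcp_rot"],degrees=True)
    yaw=o["tcp_rot"][2] if yaw is None else yaw
    r1=R.from_euler("xyz",[180,0,yaw],degrees=True)
    rv=(r0.inv()*r1).as_rotvec(); d=np.array([x,y,z])-p
    k=n or int(max(np.ceil(np.linalg.norm(d)/.0412),np.ceil(np.linalg.norm(rv)/.122),1))
    print("t %.2f pos"%o["time"],p.round(4),"rot",o["tcp_rot"].round(1),"op %.4f"%o["opening"],"F",o["wrist_force"].round(1))
    print("k",k,"rv",rv.round(3),"d tool(end) cm",(r1.inv().apply(d)*100).round(2))
    for i in range(k):
        t=(r0*R.from_rotvec(rv*i/k)).inv().apply(d/k)*100
        print([float(v) for v in (*(rv/k).round(3),*t.round(2))])
E
python3 - <<'E'
from h import *
look("wrist","w1",(190,20,450,260),3)
look("scene","s1",(130,110,220,240),6)
print(bot.get_obs()["time"])
E
```

```text
0.25
```

View pics/w1_c.png

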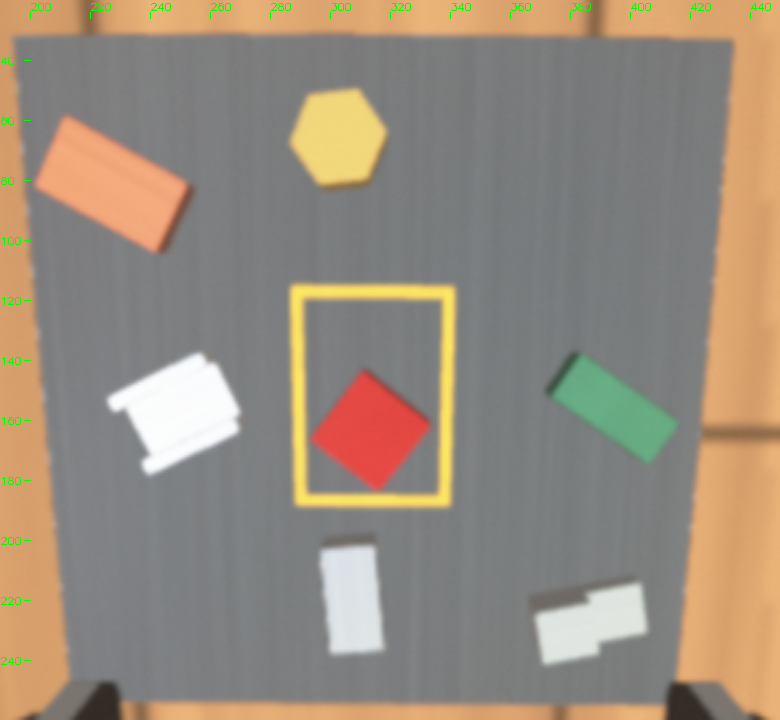

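View pics/s1_c.png

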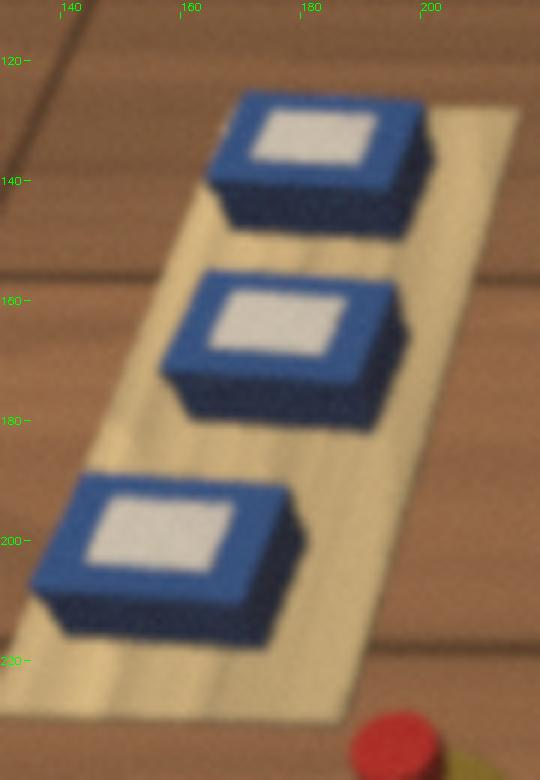

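```bash
python3 - <<'E'
from h import *
def f(n,c,z,o=(190,20),s=3,tag="w1"):
    P=p2w(tag,[(o[0]+a/s,o[1]+b/s) for a,b in c],z)[:,:2]*1000; L=len(P)
    e=[P[(i+1)%L]-P[i] for i in range(L)]
    print(n,"c",P.mean(0).round(1),"len",[round(float(np.hypot(*v)),1) for v in e],"ang",[round(float(np.degrees(np.arctan2(v[1],v[0])))%180,1) for v in e])
    return P
f("copper",[(66,115),(190,185),(160,252),(35,187)],.022)
f("hex",[(308,95),(359,89),(387,133),(370,181),(319,186),(289,142)],.028)
f("chan",[(108,402),(205,354),(240,430),(147,474)],.028)
f("red",[(365,370),(430,425),(378,491),(311,439)],.024)
f("green",[(580,353),(677,425),(650,462),(555,390)],.026)
f("bar",[(322,548),(375,545),(384,650),(330,655)],.028)
f("step hi",[(535,613),(590,603),(600,655),(543,664)],.030)
f("step lo",[(587,596),(641,583),(648,631),(600,643)],.018)
f("outline",[(291,286),(455,287),(451,506),(296,506)],.006)
f("plate",[(14,37),(734,40),(666,703),(70,700)],.006)
o=(130,110)
f("tinA",[(242,92),(423,103),(388,192),(207,180)],.038,o,6,"s1")
f("tinB",[(205,270),(397,285),(355,384),(163,370)],.038,o,6,"s1")
f("tinC",[(82,473),(288,487),(245,605),(32,586)],.038,o,6,"s1")
f("lblA",[(272,110),(378,116),(360,165),(250,157)],.038,o,6,"s1")
# bin rim in scene
f("bin",[(406,124),(466,121),(499,190),(421,199)],.08,(0,0),1,"s1")
E
python3 - <<'E'
import sys; sys.path.insert(0,'.')
from h import *
sh("s1",(390,100,520,210),6)
E
```

```text
copper c [446.3 107.5] len [50.4, 26.8, 50.9, 28.2] ang [150.9, 62.1, 152.5, 61.0]
hex c [530.3 122.2] len [18.2, 17.6, 17.3, 18.5, 18.2, 17.1] ang [6.1, 124.1, 69.2, 5.2, 125.0, 65.4]
chan c [465.8  23.1] len [42.3, 31.3, 41.0, 31.0] ang [25.1, 112.7, 24.8, 115.1]
red c [541.1  16.2] len [32.8, 33.2, 33.3, 34.1] ang [140.0, 52.2, 141.6, 51.3]
green c [635.7  25.8] len [47.8, 17.4, 47.6, 16.6] ang [145.2, 56.9, 144.2, 57.5]
bar c [533.4 -51.7] len [21.2, 44.9, 22.4, 45.8] ang [3.4, 94.4, 5.7, 92.9]
step hi c [620.6 -65.4] len [22.5, 23.2, 23.6, 22.6] ang [10.9, 103.6, 9.6, 100.8]
step lo c [644.5 -60.9] len [22.9, 21.7, 20.7, 22.0] ang [14.3, 102.1, 15.1, 107.8]
outline c [541.6  26.8] len [64.7, 88.5, 64.9, 88.9] ang [179.6, 89.9, 0.0, 89.7]
plate c [540.4  27.4] len [269.0, 268.4, 266.5, 268.7] ang [179.7, 88.9, 179.8, 89.4]
tinA c [ 390.4 -333.1] len [79.9, 55.3, 77.3, 55.1] ang [85.5, 176.6, 85.2, 179.3]
tinB c [ 497.7 -321.9] len [79.4, 53.3, 76.3, 54.3] ang [84.5, 174.6, 85.1, 177.8]
tinC c [ 602.9 -339.7] len [78.8, 54.3, 79.0, 52.7] ang [85.7, 177.5, 84.5, 177.4]
lblA c [ 387.8 -333.8] len [46.4, 30.6, 47.6, 29.6] ang [85.8, 178.2, 84.7, 176.0]
bin c [502.6 303.5] len [150.2, 220.3, 170.0, 232.1] ang [95.1, 4.5, 98.7, 179.7]
```

View pics/s1_c.png

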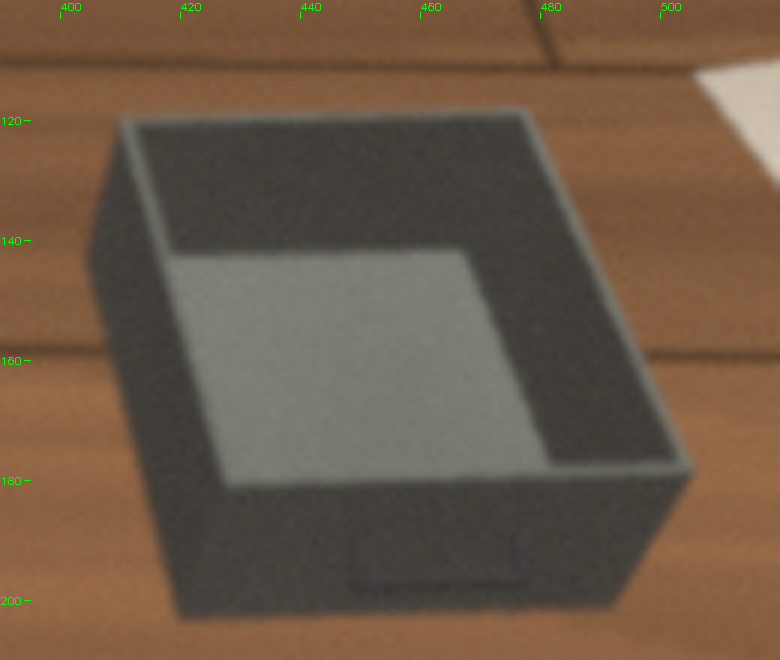

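```bash
python3 - <<'E'
from h import *
def f(n,c,z,o=(390,100),s=6,tag="s1"):
    P=p2w(tag,[(o[0]+a/s,o[1]+b/s) for a,b in c],z)[:,:2]*1000; L=len(P)
    e=[P[(i+1)%L]-P[i] for i in range(L)]
    print(n,"c",P.mean(0).round(1),"len",[round(float(np.hypot(*v)),1) for v in e],"ang",[round(float(np.degrees(np.arctan2(v[1],v[0])))%180,1) for v in e]); print(P.round(0).tolist())
f("rim",[(120,118),(527,108),(693,470),(218,490)],.08)
f("base",[(88,258),(88,258),(612,607),(180,618)],.0)
E
```

```text
rim c [475.6 325.3] len [170.0, 198.8, 173.0, 201.3] ang [93.0, 2.5, 93.8, 1.6]
[[380.0, 237.0], [371.0, 407.0], [570.0, 415.0], [581.0, 243.0]]
base c [475.8 285.2] len [0.0, 260.9, 168.6, 199.2] ang [0.0, 42.7, 92.4, 2.4]
[[378.0, 239.0], [378.0, 239.0], [570.0, 416.0], [577.0, 247.0]]
```

```bash
python3 -c "
from h import *
go(.533,-.052,.06,94)"
```

```text
t 0.25 pos [ 0.5499 -0.      0.231 ] rot [-180.    0.   90.] op 0.0854 F [ 0.3 -0.7 -0.2]
k 5 rv [-0.001 -0.    -0.07 ] d tool(end) cm [-5.07 -2.05 17.1 ]
[-0.0, -0.0, -0.014, -1.04, -0.34, 3.42]
[-0.0, -0.0, -0.014, -1.03, -0.35, 3.42]
[-0.0, -0.0, -0.014, -1.03, -0.37, 3.42]
[-0.0, -0.0, -0.014, -1.02, -0.38, 3.42]
[-0.0, -0.0, -0.014, -1.02, -0.39, 3.42]
```

servo_tool:
  moves:
    - [[0,0,-0.014,-1.03,-0.37,3.4,5],[0,0,-0.014,-1.03,-0.37,3.4,5],[0,0,-0.014,-1.03,-0.37,3.4,5],[0,0,-0.014,-1.03,-0.37,3.4,5],[0,0,-0.014,-1.03,-0.37,3.4,5],[0,0,0,0,0,0,5]]
  force: 60

```text
time: 0.75
ee_pos: [0.5336, -0.0529, 0.0563]
tcp_rot: [179.7, -0.0, 94.3]
wrist_force: [-1.8, 0.6, -0.6]
opening: 0.0501
```

```bash
python3 -c "
from h import *
go(.533,-.052,.010,94)"
```

```text
t 0.75 pos [ 0.5336 -0.0529  0.0563] rot [179.7  -0.   94.3] op 0.0501 F [-1.8  0.6 -0.6]
k 2 rv [ 0.005 -0.     0.005] d tool(end) cm [ 0.1  -0.05  4.63]
[0.003, -0.0, 0.003, 0.05, -0.04, 2.31]
[0.003, -0.0, 0.003, 0.05, -0.03, 2.31]
```

servo_tool:
  moves:
    - [[0,0,0,0,0,2.2,4.5],[0,0,0,0,0,1.6,4.5],[0,0,0,0,0,0.6,4.5],[0,0,0,0,0,0,4.5]]

```text
time: 1.08
ee_pos: [0.5347, -0.0525, 0.0148]
tcp_rot: [179.6, -0.0, 94.1]
wrist_force: [-0.8, -0.2, -0.4]
opening: 0.0451
```

```bash
python3 -c "
from h import *
go(.533,-.052,.010,94)
look('wrist','w2')"
```

```text
t 1.08 pos [ 0.5347 -0.0525  0.0148] rot [179.6  -0.   94.1] op 0.0451 F [-0.8 -0.2 -0.4]
k 1 rv [ 0.006 -0.     0.002] d tool(end) cm [ 0.06 -0.17  0.48]
[0.006, -0.0, 0.002, 0.06, -0.17, 0.48]
```

View pics/w2.png

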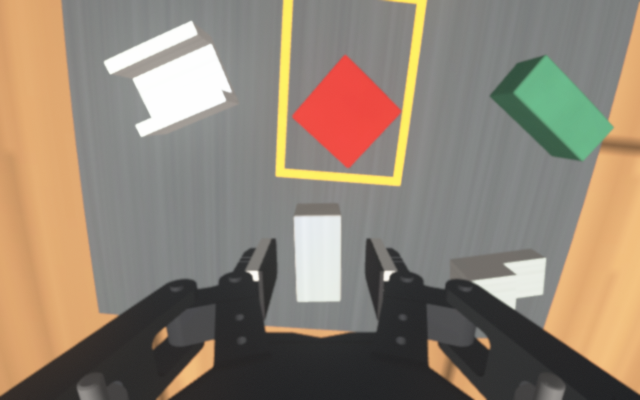

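The bar sits between the pads (image about 318, 255), well centred. I'll lower and close.

servo_tool:
  moves:
    - [[0,0,0,0,0,0.5,3.5],[0,0,0,0,0,0,1],[0,0,0,0,0,0,1],[0,0,0,0,0,0,1],[0,0,0,0,0,0,1]]

```text
time: 1.55
ee_pos: [0.5385, -0.052, 0.0162]
tcp_rot: [179.2, 0.0, 94.2]
wrist_force: [-1.3, 0.3, -1.8]
opening: 0.0203
```

```bash
python3 -c "
from h import *
go(.44,.30,.13,90)"
```

```text
t 1.55 pos [ 0.5385 -0.052   0.0162] rot [179.2   0.   94.2] op 0.0203 F [-1.3  0.3 -1.8]
k 10 rv [0.014 0.    0.073] d tool(end) cm [ 35.2   -9.85 -11.38]
[0.001, 0.0, 0.007, 3.58, -0.71, -1.15]
[0.001, 0.0, 0.007, 3.58, -0.74, -1.15]
[0.001, 0.0, 0.007, 3.57, -0.77, -1.15]
[0.001, 0.0, 0.007, 3.56, -0.79, -1.15]
[0.001, 0.0, 0.007, 3.56, -0.82, -1.15]
[0.001, 0.0, 0.007, 3.55, -0.85, -1.15]
[0.001, 0.0, 0.007, 3.55, -0.88, -1.14]
[0.001, 0.0, 0.007, 3.54, -0.9, -1.14]
[0.001, 0.0, 0.007, 3.53, -0.93, -1.14]
[0.001, 0.0, 0.007, 3.53, -0.96, -1.14]
```

servo_tool:
  moves:
    - [[0,0,0,0,0,-3,1],[0,0,0,0,0,-4,1],[0,0,0.007,3,-0.8,-2.5,1],[0,0,0.01,4,-1.1,-1.5,1],[0,0,0.01,4,-1.1,-0.5,1],[0,0,0.01,4,-1.1,0,1],[0,0,0.01,4,-1.1,0,1],[0,0,0.01,4,-1.1,0,1],[0,0,0,4,-1.1,0,1],[0,0,0,4,-1.1,0,1],[0,0,0,3.5,-0.9,0,1],[0,0,0,0,0,0,1]]

```text
time: 2.55
ee_pos: [0.4285, 0.2965, 0.1389]
tcp_rot: [178.8, -0.3, 90.2]
wrist_force: [0.2, 0.5, -2.3]
opening: 0.0203
```

```bash
python3 -c "
from h import *
go(.43,.31,.05,90)"
```

```text
t 2.55 pos [0.4285 0.2965 0.1389] rot [178.8  -0.3  90.2] op 0.0203 F [ 0.2  0.5 -2.3]
k 3 rv [ 0.021 -0.006  0.004] d tool(end) cm [1.35 0.15 8.89]
[0.007, -0.002, 0.001, 0.43, -0.01, 2.97]
[0.007, -0.002, 0.001, 0.44, 0.01, 2.97]
[0.007, -0.002, 0.001, 0.44, 0.03, 2.96]
```

servo_tool:
  moves:
    - [[0.007,-0.002,0,0.4,0,3,1],[0.007,-0.002,0,0.4,0,3,1],[0.007,-0.002,0,0.4,0,2.5,1],[0,0,0,0,0,0,1],[0,0,0,0,0,0,4.5],[0,0,0,0,0,0,4.5],[0,0,0,0,0,0,4.5],[0,0,0,0,0,-4,4.5],[0,0,0,0,0,-4,4.5],[0,0,0,0,0,0,4.5]]

```text
time: 3.38
ee_pos: [0.4293, 0.3112, 0.1424]
tcp_rot: [179.7, -0.2, 90.5]
wrist_force: [0.5, 0.5, 0.9]
opening: 0.045
```

```bash
python3 -c "
from h import *
look('scene','s2')
go(.632,-.062,.08,12)"
```

```text
t 3.43 pos [0.4291 0.3109 0.14  ] rot [179.7  -0.2  90.5] op 0.0451 F [-0.3 -0.1  0.6]
k 12 rv [ 0.002 -0.005  1.37 ] d tool(end) cm [12.09 40.7   6.  ]
[0.0, -0.0, 0.114, -3.12, 1.66, 0.5]
[0.0, -0.0, 0.114, -2.91, 2.01, 0.5]
[0.0, -0.0, 0.114, -2.67, 2.33, 0.5]
[0.0, -0.0, 0.114, -2.38, 2.61, 0.5]
[0.0, -0.0, 0.114, -2.07, 2.87, 0.5]
[0.0, -0.0, 0.114, -1.73, 3.09, 0.5]
[0.0, -0.0, 0.114, -1.37, 3.26, 0.5]
[0.0, -0.0, 0.114, -0.99, 3.4, 0.5]
[0.0, -0.0, 0.114, -0.59, 3.49, 0.5]
[0.0, -0.0, 0.114, -0.19, 3.53, 0.5]
[0.0, -0.0, 0.114, 0.21, 3.53, 0.5]
[0.0, -0.0, 0.114, 0.61, 3.48, 0.5]
```

View pics/s2.png

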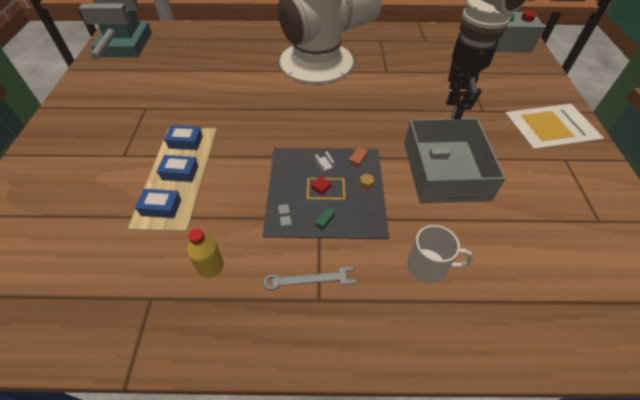

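```bash
python3 -c "
from h import *
print(bot.get_obs()['q'].round(1))"
```

```text
[ 35.9   1.1  -4.1  84.5  -0.  125.4]
```

servo_tool:
  moves:
    - [[0,0,0.114,-3.12,1.66,0,4.5],[0,0,0.114,-2.91,2.0,0,4.5],[0,0,0.114,-2.67,2.33,0,4.5],[0,0,0.114,-2.38,2.6,0,4.5],[0,0,0.114,-2.07,2.87,0.5,4.5],[0,0,0.114,-1.73,3.1,0.5,4.5],[0,0,0.114,-1.37,3.26,0.5,4.5],[0,0,0.114,-1,3.4,0.5,4.5],[0,0,0.114,-0.6,3.5,0.5,4.5],[0,0,0.114,-0.2,3.5,0.5,4.5],[0,0,0.114,0.2,3.5,0.5,4.5],[0,0,0.11,0.6,3.5,0.5,4.5]]

```text
time: 4.43
ee_pos: [0.6338, -0.0801, 0.114]
tcp_rot: [-179.7, -1.8, 9.2]
wrist_force: [0.3, -0.2, 0.8]
opening: 0.0449
```

```bash
python3 -c "
from h import *
go(.629,-.064,.05,12)
look('wrist','w3')"
```

```text
t 4.43 pos [ 0.6338 -0.0801  0.114 ] rot [-179.7   -1.8    9.2] op 0.0449 F [ 0.3 -0.2  0.8]
k 2 rv [-0.004 -0.031 -0.05 ] d tool(end) cm [-0.14 -1.68  6.4 ]
[-0.002, -0.016, -0.025, -0.21, -0.82, 3.2]
[-0.002, -0.016, -0.025, -0.14, -0.83, 3.2]
```

View pics/w3.png

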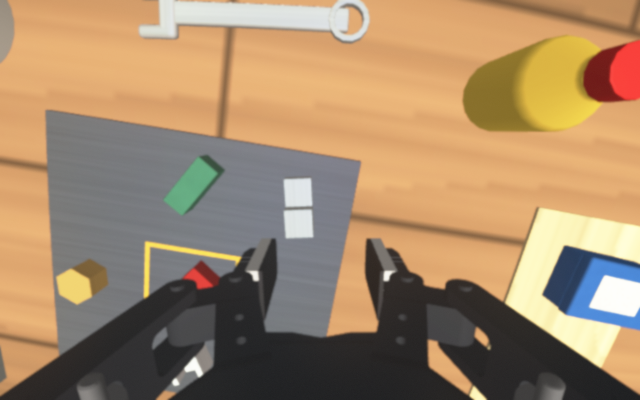

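```bash
python3 -c "
from h import *
print(p2w('w3',[(298.5,223.5),(297.5,192),(297,178),(299,239)],[.03,.018,.018,.03]).round(4))
print(p2w('w3',[(284.5,210),(312,209),(285,238),(314,237)],.03).round(4))"
```

```text
[[ 0.62   -0.0648  0.03  ]
 [ 0.6428 -0.0598  0.018 ]
 [ 0.6542 -0.0578  0.018 ]
 [ 0.6071 -0.0671  0.03  ]]
[[ 0.6293 -0.0523  0.03  ]
 [ 0.6336 -0.0737  0.03  ]
 [ 0.6061 -0.0558  0.03  ]
 [ 0.6107 -0.0788  0.03  ]]
```

servo_tool:
  moves:
    - [[-0.002,-0.015,-0.025,-0.2,-0.8,2.5,4.5],[-0.002,-0.015,-0.025,-0.15,-0.8,2.5,4.5],[0,0,0,0,0,0,4.5]]

```text
time: 4.73
ee_pos: [0.6326, -0.0764, 0.063]
tcp_rot: [179.8, -0.2, 10.8]
wrist_force: [-1.1, 0.4, -1.1]
opening: 0.0452
```

```bash
python3 -c "
from h import *
go(.629,-.064,.012,12)"
```

```text
t 4.73 pos [ 0.6326 -0.0764  0.063 ] rot [179.8  -0.2  10.8] op 0.0452 F [-1.1  0.4 -1.1]
k 2 rv [ 0.004 -0.004 -0.021] d tool(end) cm [-0.1  -1.29  5.1 ]
[0.002, -0.002, -0.01, -0.07, -0.65, 2.55]
[0.002, -0.002, -0.01, -0.06, -0.65, 2.55]
```

servo_tool:
  moves:
    - [[0,0,-0.02,-0.2,-1.2,1,4.5],[0,0,0,0,0,2,4.5],[0,0,0,0,0,1.2,4.5],[0,0,0,0,0,0.3,4.5],[0,0,0,0,0,0,4.5]]

```text
time: 5.15
ee_pos: [0.6302, -0.0662, 0.0224]
tcp_rot: [179.7, -0.6, 11.9]
wrist_force: [-0.1, -0.0, 0.5]
opening: 0.045
```

```bash
python3 -c "
from h import *
go(.628,-.064,.011,12)"
```

```text
t 5.15 pos [ 0.6302 -0.0662  0.0224] rot [179.7  -0.6  11.9] op 0.0450 F [-0.1 -0.   0.5]
k 1 rv [ 0.006 -0.01  -0.003] d tool(end) cm [-0.17 -0.26  1.14]
[0.006, -0.01, -0.003, -0.18, -0.26, 1.13]
```

servo_tool:
  moves:
    - [[0,-0.01,0,-0.2,-0.3,1.0,4.5],[0,0,0,0,0,0.3,4.5],[0,0,0,0,0,0,1],[0,0,0,0,0,0,1],[0,0,0,0,0,0,1],[0,0,0,0,0,0,1],[0,0,0,0,0,0,1]]

```text
time: 5.73
ee_pos: [0.6296, -0.064, 0.013]
tcp_rot: [179.6, -0.3, 11.8]
wrist_force: [0.5, -0.4, -1.6]
opening: 0.0207
```

```bash
python3 -c "
from h import *
o=bot.get_obs(); p=o['ee_pos']; look('wrist','w4')
go(p[0],p[1],.1,12)
go(.52,.31,.13,70)"
```

```text
t 5.78 pos [ 0.6296 -0.0641  0.013 ] rot [179.6  -0.3  11.8] op 0.0206 F [ 0.  -0.3 -1.2]
k 3 rv [ 0.007 -0.005 -0.003] d tool(end) cm [-0.  -0.  -8.7]
[0.002, -0.002, -0.001, 0.01, 0.02, -2.9]
[0.002, -0.002, -0.001, 0.01, 0.01, -2.9]
[0.002, -0.002, -0.001, 0.0, 0.01, -2.9]
t 5.78 pos [ 0.6296 -0.0641  0.013 ] rot [179.6  -0.3  11.8] op 0.0206 F [ 0.  -0.3 -1.2]
k 10 rv [ 9.000e-03 -1.000e-03 -1.016e+00] d tool(end) cm [ 31.4  -23.09 -11.7 ]
[0.001, -0.0, -0.102, -0.3, -3.88, -1.2]
[0.001, -0.0, -0.102, 0.09, -3.89, -1.2]
[0.001, -0.0, -0.102, 0.49, -3.86, -1.19]
[0.001, -0.0, -0.102, 0.88, -3.79, -1.19]
[0.001, -0.0, -0.102, 1.26, -3.69, -1.19]
[0.001, -0.0, -0.102, 1.62, -3.54, -1.18]
[0.001, -0.0, -0.102, 1.97, -3.36, -1.18]
[0.001, -0.0, -0.102, 2.3, -3.14, -1.18]
[0.001, -0.0, -0.102, 2.61, -2.89, -1.17]
[0.001, -0.0, -0.102, 2.89, -2.61, -1.17]
```

View pics/w4.png

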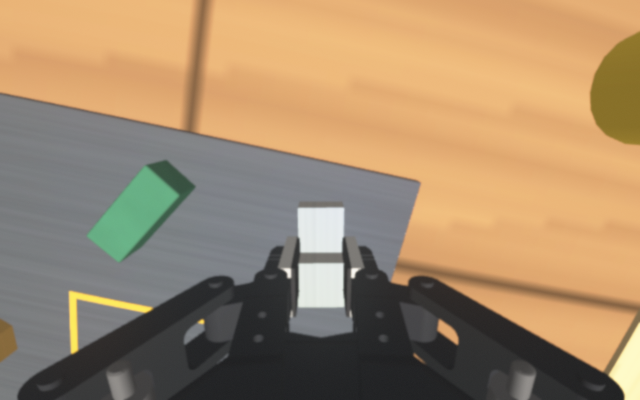

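servo_tool:
  moves:
    - [[0,0,0,0,0,-3,1],[0,0,0,0,0,-4,1],[0,0,-0.1,-0.3,-3.88,-3,1],[0,0,-0.1,0.1,-3.9,-2,1],[0,0,-0.1,0.5,-3.86,-0.5,1],[0,0,-0.1,0.9,-3.8,0,1],[0,0,-0.1,1.26,-3.7,0,1],[0,0,-0.1,1.6,-3.5,0,1],[0,0,-0.1,2,-3.36,0,1],[0,0,-0.1,2.3,-3.1,0,1],[0,0,-0.1,2.6,-2.9,0,1],[0,0,-0.1,2.9,-2.6,0,1]]

```text
time: 6.78
ee_pos: [0.517, 0.3125, 0.1374]
tcp_rot: [179.5, 0.1, 70.9]
wrist_force: [1.2, -0.4, -1.3]
opening: 0.0202
```

```bash
python3 -c "
from h import *
go(.52,.31,.055,70)"
```

```text
t 6.78 pos [0.517  0.3125 0.1374] rot [1.795e+02 1.000e-01 7.090e+01] op 0.0202 F [ 1.2 -0.4 -1.3]
k 3 rv [0.009 0.001 0.015] d tool(end) cm [-0.13  0.37  8.24]
[0.003, 0.0, 0.005, -0.04, 0.1, 2.75]
[0.003, 0.0, 0.005, -0.04, 0.11, 2.75]
[0.003, 0.0, 0.005, -0.04, 0.12, 2.75]
```

servo_tool:
  moves:
    - [[0,0,0,0,0.1,3,1],[0,0,0,0,0.1,3,1],[0,0,0,0,0.1,2.2,1],[0,0,0,0,0,0,1],[0,0,0,0,0,0,4.5],[0,0,0,0,0,0,4.5],[0,0,0,0,0,0,4.5],[0,0,0,0,0,-4,4.5],[0,0,0,0,0,-4,4.5],[0,0,0,0,0,0,4.5]]

```text
time: 7.62
ee_pos: [0.5166, 0.3205, 0.1416]
tcp_rot: [179.4, -0.2, 71.8]
wrist_force: [0.5, 0.1, 1.2]
opening: 0.0449
```

```bash
python3 -c "
from h import *
look('scene','s3',(250,110,510,250),3)
go(.636,.026,.08,145)"
```

```text
t 7.67 pos [0.5165 0.3203 0.1391] rot [179.4  -0.2  71.8] op 0.0449 F [0.8 0.5 0.1]
k 11 rv [ 0.01   0.004 -1.277] d tool(end) cm [-26.67 -17.25   5.91]
[0.001, 0.0, -0.116, -2.2, 1.86, 0.55]
[0.001, 0.0, -0.116, -2.41, 1.59, 0.55]
[0.001, 0.0, -0.116, -2.57, 1.3, 0.54]
[0.001, 0.0, -0.116, -2.71, 1.0, 0.54]
[0.001, 0.0, -0.116, -2.81, 0.68, 0.54]
[0.001, 0.0, -0.116, -2.87, 0.35, 0.54]
[0.001, 0.0, -0.116, -2.89, 0.02, 0.54]
[0.001, 0.0, -0.116, -2.87, -0.32, 0.54]
[0.001, 0.0, -0.116, -2.81, -0.65, 0.54]
[0.001, 0.0, -0.116, -2.72, -0.97, 0.54]
[0.001, 0.0, -0.116, -2.59, -1.28, 0.54]
```

View pics/s3_c.png

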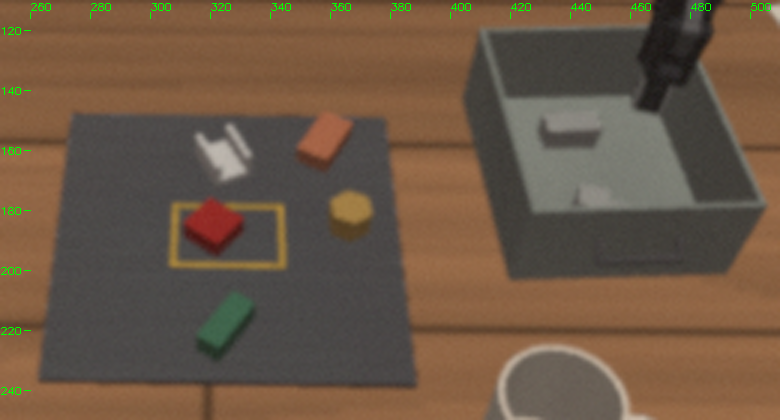

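servo_tool:
  moves:
    - [[0,0,-0.116,-2.2,1.86,0,4.5],[0,0,-0.116,-2.4,1.6,0,4.5],[0,0,-0.116,-2.6,1.3,0,4.5],[0,0,-0.116,-2.7,1,0,4.5],[0,0,-0.116,-2.8,0.7,0.3,4.5],[0,0,-0.116,-2.87,0.35,0.6,4.5],[0,0,-0.116,-2.9,0,0.9,4.5],[0,0,-0.116,-2.87,-0.3,0.9,4.5],[0,0,-0.116,-2.8,-0.65,0.9,4.5],[0,0,-0.116,-2.7,-1,0.9,4.5],[0,0,-0.116,-2.2,-1.1,0.9,4.5],[0,0,0,0,0,0,4.5]]

```text
time: 8.67
ee_pos: [0.6502, 0.0179, 0.097]
tcp_rot: [178.8, 1.3, 148.4]
wrist_force: [-0.4, -1.1, -0.0]
opening: 0.0447
```

```bash
python3 -c "
from h import *
look('wrist','w5',(200,120,440,300),3.2)
go(.636,.026,.05,145)"
```

```text
t 8.72 pos [0.6498 0.0194 0.098 ] rot [178.7   1.3 148.1] op 0.0448 F [ 0.5 -0.4  0.2]
k 2 rv [0.023 0.023 0.054] d tool(end) cm [ 1.51 -0.25  4.8 ]
[0.012, 0.011, 0.027, 0.82, -0.14, 2.38]
[0.012, 0.011, 0.027, 0.79, -0.13, 2.39]
```

View pics/w5_c.png

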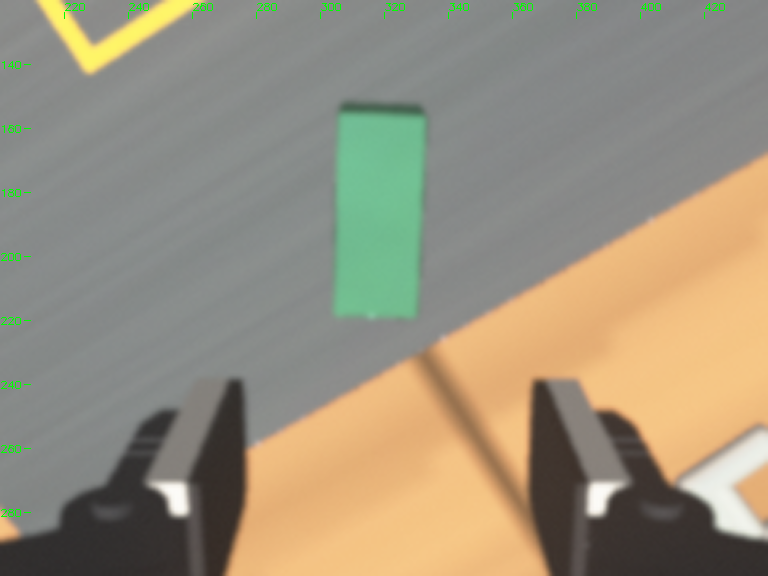

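```bash
cat >> h.py <<'E'
def quad(tag,c,z,o=(0,0),s=1):
    P=p2w(tag,[(o[0]+a/s,o[1]+b/s) for a,b in c],z)[:,:2]*1000; L=len(P)
    e=[P[(i+1)%L]-P[i] for i in range(L)]
    print("c",P.mean(0).round(1),"len",[round(float(np.hypot(*v)),1) for v in e],"ang",[round(float(np.degrees(np.arctan2(v[1],v[0])))%180,1) for v in e])
    return P
E
python3 -c "
from h import *
quad('w5',[(340,112),(426,116),(416,318),(334,317)],.026,(200,120),3.2)"
```

```text
c [635.8  25.6] len [19.1, 47.5, 19.3, 48.1] ang [55.6, 146.3, 57.3, 146.0]
```

servo_tool:
  moves:
    - [[0.012,0.011,0.02,0.85,-0.15,2,4.5],[0.012,0.011,0.02,0.85,-0.15,2,4.5],[0,0,0,0,0,0.8,4.5],[0,0,0,0,0,0,4.5]]

```text
time: 9.05
ee_pos: [0.6359, 0.0267, 0.0524]
tcp_rot: [179.8, 0.3, 145.1]
wrist_force: [-0.5, -0.6, -0.5]
opening: 0.0449
```

```bash
python3 -c "
from h import *
go(.636,.026,.011,146)"
```

```text
t 9.05 pos [0.6359 0.0267 0.0524] rot [179.8   0.3 145.1] op 0.0449 F [-0.5 -0.6 -0.5]
k 2 rv [ 0.003  0.005 -0.015] d tool(end) cm [-0.05 -0.05  4.14]
[0.001, 0.002, -0.008, -0.01, -0.03, 2.07]
[0.001, 0.002, -0.008, -0.02, -0.03, 2.07]
```

servo_tool:
  moves:
    - [[0,0,-0.01,0,0,2,4.5],[0,0,0,0,0,1.6,4.5],[0,0,0,0,0,0.7,4.5],[0,0,0,0,0,0.2,4],[0,0,0,0,0,0,1],[0,0,0,0,0,0,1],[0,0,0,0,0,0,1],[0,0,0,0,0,0,1],[0,0,0,0,0,0,1]]

```text
time: 9.8
ee_pos: [0.6408, 0.0295, 0.0164]
tcp_rot: [179.3, 0.8, 145.7]
wrist_force: [-0.0, -0.5, -2.2]
opening: 0.0182
```

```bash
python3 -c "
from h import *
go(.50,.345,.13,110,10)"
```

```text
t 9.80 pos [0.6408 0.0295 0.0164] rot [179.3   0.8 145.7] op 0.0182 F [-0.  -0.5 -2.2]
k 10 rv [0.016 0.011 0.624] d tool(end) cm [ 34.46  -2.44 -11.36]
[0.002, 0.001, 0.062, 2.92, 1.83, -1.16]
[0.002, 0.001, 0.062, 3.03, 1.64, -1.16]
[0.002, 0.001, 0.062, 3.13, 1.45, -1.16]
[0.002, 0.001, 0.062, 3.22, 1.25, -1.16]
[0.002, 0.001, 0.062, 3.29, 1.04, -1.15]
[0.002, 0.001, 0.062, 3.35, 0.83, -1.15]
[0.002, 0.001, 0.062, 3.39, 0.62, -1.15]
[0.002, 0.001, 0.062, 3.43, 0.41, -1.15]
[0.002, 0.001, 0.062, 3.45, 0.19, -1.14]
[0.002, 0.001, 0.062, 3.45, -0.03, -1.14]
```

servo_tool:
  moves:
    - [[0,0,0,0,0,-3,1],[0,0,0,0,0,-4,1],[0.002,0,0.062,2.9,1.7,-3,1],[0.002,0,0.062,3.0,1.5,-2,1],[0.002,0,0.062,3.1,1.3,-0.5,1],[0.002,0,0.062,3.2,1.0,0,1],[0.002,0,0.062,3.3,0.8,0,1],[0.002,0,0.062,3.4,0.6,0,1],[0.002,0,0.062,3.4,0.4,0,1],[0.002,0,0.062,3.4,0.2,0,1],[0.002,0,0.062,3.45,-0.1,0,1],[0,0,0.062,3.45,-0.3,0,1]]

```text
time: 10.8
ee_pos: [0.4841, 0.3382, 0.1465]
tcp_rot: [179.5, 0.6, 107.9]
wrist_force: [1.0, -0.0, -1.1]
opening: 0.0181
```

```bash
python3 -c "
from h import *
go(.475,.345,.055,110)"
```

```text
t 10.80 pos [0.4841 0.3382 0.1465] rot [179.5   0.6 107.9] op 0.0181 F [ 1.  -0.  -1.1]
k 3 rv [ 0.008  0.01  -0.036] d tool(end) cm [ 0.95 -0.62  9.15]
[0.003, 0.003, -0.012, 0.34, -0.24, 3.04]
[0.003, 0.003, -0.012, 0.33, -0.23, 3.05]
[0.003, 0.003, -0.012, 0.32, -0.22, 3.05]
```

servo_tool:
  moves:
    - [[0,0,0,0.3,-0.2,3,1],[0,0,0,0.3,-0.2,3,1],[0,0,0,0.3,-0.2,2.8,1],[0,0,0,0,0,0.4,1],[0,0,0,0,0,0,4.8],[0,0,0,0,0,0,4.8],[0,0,0,0,0,0,4.8],[0,0,0,0,0,-4,4.8],[0,0,0,0,0,-4,4.8],[0,0,0,0,0,0,4.8]]

```text
time: 11.63
ee_pos: [0.4736, 0.352, 0.1434]
tcp_rot: [179.0, 0.3, 108.0]
wrist_force: [0.4, 0.2, 1.5]
opening: 0.0478
```

```bash
python3 -c "
from h import *
look('scene','s4',(250,110,510,250),3)
go(.530,.122,.09,66)"
```

```text
t 11.68 pos [0.4734 0.3517 0.141 ] rot [179.1   0.4 108. ] op 0.0478 F [-0.  -0.8 -0.6]
k 7 rv [0.017 0.    0.734] d tool(end) cm [-18.69  14.51   5.1 ]
[0.002, 0.0, 0.105, -3.37, -0.26, 0.75]
[0.002, 0.0, 0.105, -3.38, 0.1, 0.75]
[0.002, 0.0, 0.105, -3.35, 0.45, 0.74]
[0.002, 0.0, 0.105, -3.28, 0.8, 0.74]
[0.002, 0.0, 0.105, -3.18, 1.14, 0.74]
[0.002, 0.0, 0.105, -3.04, 1.47, 0.74]
[0.002, 0.0, 0.105, -2.87, 1.78, 0.73]
```

View pics/s4_c.png

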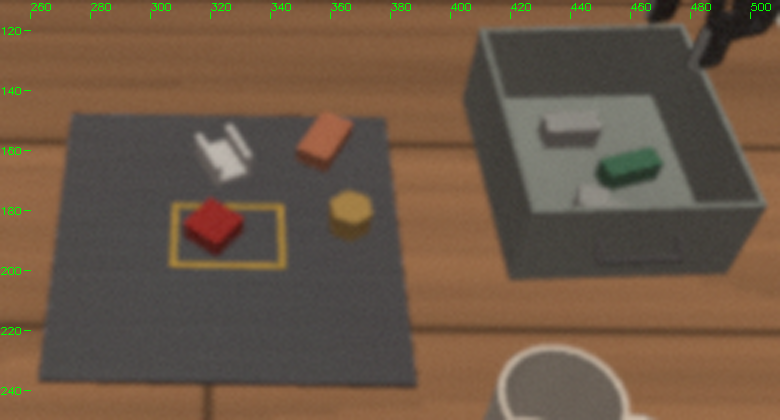

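Green is in the bin and the other four pieces lie as before. The hexagon is next.

servo_tool:
  moves:
    - [[0.002,0,0.105,-3.37,-0.26,0,5.5],[0.002,0,0.105,-3.38,0.1,0,5.5],[0.002,0,0.105,-3.35,0.45,0.3,5.5],[0.002,0,0.105,-3.3,0.8,0.7,5.5],[0.002,0,0.105,-3.2,1.1,1,5.5],[0.002,0,0.105,-3.0,1.4,1,5.5],[0.002,0,0.09,-2.2,1.3,1,5.5],[0,0,0,0,0,0,5.5]]

```text
time: 12.35
ee_pos: [0.5315, 0.1214, 0.1106]
tcp_rot: [179.2, -0.9, 64.8]
wrist_force: [-0.6, -0.6, 0.0]
opening: 0.0551
```

```bash
python3 -c "
from h import *
look('wrist','w6',(200,100,440,280),3.2)
go(.530,.122,.05,66)"
```

```text
t 12.40 pos [0.5316 0.1228 0.1117] rot [179.1  -0.9  65. ] op 0.0549 F [ 0.2  0.2 -0. ]
k 2 rv [ 0.016 -0.016 -0.017] d tool(end) cm [-0.14 -0.12  6.17]
[0.008, -0.008, -0.008, -0.12, -0.1, 3.08]
[0.008, -0.008, -0.008, -0.1, -0.08, 3.08]
```

View pics/w6_c.png

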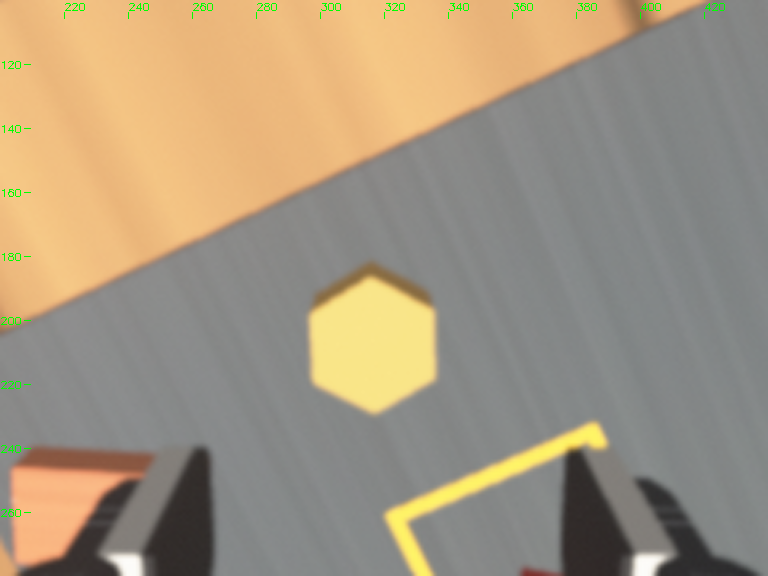

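```bash
python3 -c "
from h import *
quad('w6',[(370,276),(436,311),(436,379),(375,414),(312,380),(309,313)],.028,(200,100),3.2)"
```

```text
c [530.  122.2] len [18.2, 17.3, 17.7, 18.0, 17.0, 17.4] ang [126.2, 65.5, 5.8, 124.8, 66.1, 6.3]
```

servo_tool:
  moves:
    - [[0.008,-0.008,-0.008,-0.12,-0.1,3,5],[0.008,-0.008,-0.008,-0.1,-0.1,3,5],[0,0,0,0,0,0.8,5],[0,0,0,0,0,0,5]]

```text
time: 12.73
ee_pos: [0.5332, 0.1226, 0.0472]
tcp_rot: [179.6, -0.3, 66.1]
wrist_force: [0.4, -0.0, -0.4]
opening: 0.0502
```

```bash
python3 -c "
from h import *
go(.530,.122,.011,66)"
```

```text
t 12.73 pos [0.5332 0.1226 0.0472] rot [179.6  -0.3  66.1] op 0.0502 F [ 0.4 -0.  -0.4]
k 1 rv [ 0.006 -0.006  0.001] d tool(end) cm [-0.19 -0.26  3.62]
[0.006, -0.006, 0.001, -0.21, -0.29, 3.62]
```

servo_tool:
  moves:
    - [[0.006,-0.006,0,-0.2,-0.3,2,5],[0,0,0,0,0,1.3,5],[0,0,0,0,0,0.5,5],[0,0,0,0,0,0.2,4.5],[0,0,0,0,0,0,1],[0,0,0,0,0,0,1],[0,0,0,0,0,0,1],[0,0,0,0,0,0,1],[0,0,0,0,0,0,1]]

```text
time: 13.48
ee_pos: [0.5342, 0.1256, 0.0153]
tcp_rot: [179.5, -0.4, 66.3]
wrist_force: [0.3, 0.2, -2.1]
opening: 0.0283
```

```bash
python3 -c "
from h import *
o=bot.get_obs(); p=o['ee_pos']; 
go(.43,.365,.13,80,7)"
```

```text
t 13.48 pos [0.5342 0.1256 0.0153] rot [179.5  -0.4  66.3] op 0.0283 F [ 0.3  0.2 -2.1]
k 7 rv [ 0.01  -0.006 -0.239] d tool(end) cm [ 21.77 -14.42 -11.47]
[0.001, -0.001, -0.034, 2.55, -2.72, -1.65]
[0.001, -0.001, -0.034, 2.64, -2.64, -1.64]
[0.001, -0.001, -0.034, 2.72, -2.55, -1.64]
[0.001, -0.001, -0.034, 2.81, -2.45, -1.64]
[0.001, -0.001, -0.034, 2.89, -2.36, -1.64]
[0.001, -0.001, -0.034, 2.97, -2.26, -1.64]
[0.001, -0.001, -0.034, 3.04, -2.16, -1.64]
```

servo_tool:
  moves:
    - [[0,0,0,0,0,-3,1],[0,0,0,0,0,-4,1],[0,0,0,0,0,-4,1],[0.002,-0.001,-0.034,2.55,-2.7,-1,1],[0.002,-0.001,-0.034,2.65,-2.65,-0.5,1],[0.002,-0.001,-0.034,2.7,-2.55,0,1],[0.002,-0.001,-0.034,2.8,-2.45,0,1],[0,0,-0.034,2.9,-2.35,0,1],[0,0,-0.034,3,-2.25,0,1],[0,0,-0.034,2.5,-1.8,0,1],[0,0,0,0,0,0,1]]

```text
time: 14.4
ee_pos: [0.4284, 0.3669, 0.1491]
tcp_rot: [179.8, -0.4, 80.1]
wrist_force: [0.4, 0.4, -1.0]
opening: 0.0285
```

```bash
python3 -c "
from h import *
go(.425,.37,.055,80)"
```

```text
t 14.40 pos [0.4284 0.3669 0.1491] rot [179.8  -0.4  80.1] op 0.0285 F [ 0.4  0.4 -1. ]
k 3 rv [ 0.004 -0.007  0.002] d tool(end) cm [ 0.24 -0.39  9.41]
[0.001, -0.002, 0.001, 0.06, -0.14, 3.14]
[0.001, -0.002, 0.001, 0.07, -0.14, 3.14]
[0.001, -0.002, 0.001, 0.07, -0.13, 3.14]
```

servo_tool:
  moves:
    - [[0,0,0,0,0,3,1],[0,0,0,0,0,3,1],[0,0,0,0,0,2.8,1],[0,0,0,0,0,0.4,1],[0,0,0,0,0,0,4],[0,0,0,0,0,0,4],[0,0,0,0,0,0,4],[0,0,0,0,0,-4,4],[0,0,0,0,0,-4,4],[0,0,0,0,0,0,4]]

```text
time: 15.23
ee_pos: [0.4284, 0.3694, 0.1449]
tcp_rot: [179.5, -0.7, 80.3]
wrist_force: [0.9, 1.5, 1.3]
opening: 0.0401
```

```bash
python3 -c "
from h import *
look('scene','s5',(250,110,510,250),3)
go(.446,.1075,.09,151.5)"
```

```text
t 15.28 pos [0.4282 0.3693 0.1425] rot [179.6  -0.6  80.3] op 0.0398 F [0.1 0.1 0.1]
k 11 rv [ 0.014 -0.005 -1.242] d tool(end) cm [-14.05 -22.16   5.25]
[0.001, -0.0, -0.113, -2.32, 0.55, 0.46]
[0.001, -0.0, -0.113, -2.37, 0.29, 0.46]
[0.001, -0.0, -0.113, -2.39, 0.02, 0.46]
[0.001, -0.0, -0.113, -2.38, -0.25, 0.46]
[0.001, -0.0, -0.113, -2.33, -0.51, 0.46]
[0.001, -0.0, -0.113, -2.26, -0.77, 0.46]
[0.001, -0.0, -0.113, -2.16, -1.02, 0.46]
[0.001, -0.0, -0.113, -2.03, -1.26, 0.47]
[0.001, -0.0, -0.113, -1.88, -1.48, 0.47]
[0.001, -0.0, -0.113, -1.7, -1.68, 0.47]
[0.001, -0.0, -0.113, -1.5, -1.86, 0.47]
```

View pics/s5_c.png

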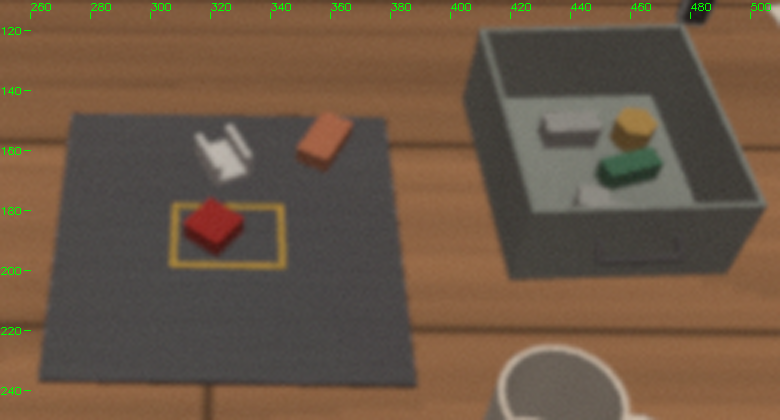

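Four are in the bin. Copper is next.

servo_tool:
  moves:
    - [[0.002,0,-0.113,-2.3,0.55,0,5.5],[0.002,0,-0.113,-2.4,0.3,0,5.5],[0.002,0,-0.113,-2.4,0,0,5.5],[0.002,0,-0.113,-2.4,-0.25,0,5.5],[0.002,0,-0.113,-2.3,-0.5,0.3,5.5],[0.002,0,-0.113,-2.25,-0.8,0.6,5.5],[0.002,0,-0.113,-2.1,-1,0.8,5.5],[0.002,0,-0.113,-2,-1.2,0.8,5.5],[0,0,-0.113,-1.9,-1.4,0.8,5.5],[0,0,-0.1,-1.6,-1.6,0.8,5.5],[0,0,-0.09,-1.0,-1.2,0.6,5.5],[0,0,0,0,0,0,5.5]]

```text
time: 16.28
ee_pos: [0.4568, 0.1104, 0.104]
tcp_rot: [178.8, 0.4, 152.9]
wrist_force: [-0.3, -0.2, 0.2]
opening: 0.0548
```

```bash
python3 -c "
from h import *
look('wrist','w7',(200,100,440,280),3.2)
go(.446,.1075,.05,151.5)"
```

```text
t 16.33 pos [0.4569 0.1114 0.1048] rot [178.7   0.4 152.6] op 0.0549 F [0.8 0.1 0.5]
k 2 rv [0.023 0.007 0.019] d tool(end) cm [ 0.77 -0.87  5.48]
[0.011, 0.003, 0.01, 0.41, -0.49, 2.72]
[0.011, 0.003, 0.01, 0.4, -0.46, 2.73]
```

View pics/w7_c.png

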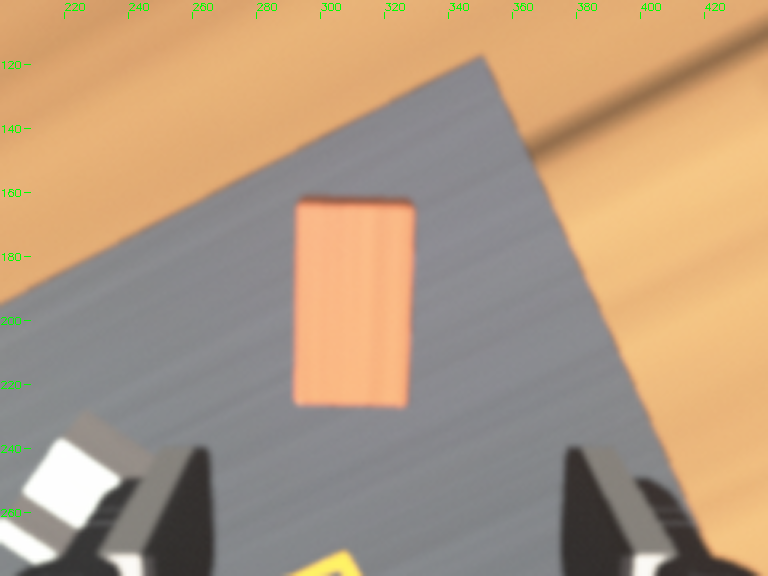

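```bash
python3 -c "
from h import *
quad('w7',[(297,204),(414,206),(407,407),(294,404)],.022,(200,100),3.2)"
```

```text
c [445.8 108.1] len [27.5, 50.3, 28.1, 49.8] ang [61.7, 151.4, 60.8, 150.6]
```

servo_tool:
  moves:
    - [[0.011,0.003,0,0.4,-0.5,2.5,5],[0.011,0.003,0,0.4,-0.5,2.5,5],[0,0,0,0,0,0.8,5],[0,0,0,0,0,0,5]]

```text
time: 16.67
ee_pos: [0.4486, 0.1092, 0.0497]
tcp_rot: [179.6, 0.4, 151.9]
wrist_force: [-0.4, -0.5, -0.1]
opening: 0.0498
```

```bash
python3 -c "
from h import *
go(.446,.1075,.009,152.5)"
```

```text
t 16.67 pos [0.4486 0.1092 0.0497] rot [179.6   0.4 151.9] op 0.0498 F [-0.4 -0.5 -0.1]
k 1 rv [ 0.006  0.007 -0.01 ] d tool(end) cm [ 0.15 -0.27  4.07]
[0.006, 0.007, -0.01, 0.17, -0.3, 4.07]
```

servo_tool:
  moves:
    - [[0.006,0.006,0.01,0.15,-0.3,2,5],[0,0,0,0,0,1.6,5],[0,0,0,0,0,0.6,5],[0,0,0,0,0,0.4,4.5],[0,0,0,0,0,0,4.5]]

```text
time: 17.08
ee_pos: [0.4499, 0.1112, 0.0088]
tcp_rot: [179.6, 0.3, 151.1]
wrist_force: [-0.9, 0.1, 0.0]
opening: 0.0448
```

```bash
python3 -c "
from h import *
go(.446,.1075,.009,151.5)"
```

```text
t 17.08 pos [0.4499 0.1112 0.0088] rot [179.6   0.3 151.1] op 0.0448 F [-0.9  0.1  0. ]
k 1 rv [ 0.007  0.006 -0.007] d tool(end) cm [ 0.17 -0.51 -0.02]
[0.007, 0.006, -0.007, 0.16, -0.51, -0.02]
```

servo_tool:
  moves:
    - [[0.005,0.004,0,0.2,-0.5,0.1,4.5],[0,0,0,0,0,0,1],[0,0,0,0,0,0.1,1],[0,0,0,0,0,0,1],[0,0,0,0,0,0,1],[0,0,0,0,0,0,1]]

```text
time: 17.58
ee_pos: [0.4479, 0.1084, 0.0119]
tcp_rot: [179.6, 0.3, 151.1]
wrist_force: [-0.6, -0.2, -1.5]
opening: 0.0263
```

```bash
python3 -c "
from h import *
go(.53,.37,.13,110,8)"
```

```text
t 17.58 pos [0.4479 0.1084 0.0119] rot [179.6   0.3 151.1] op 0.0263 F [-0.6 -0.2 -1.5]
k 8 rv [0.008 0.003 0.717] d tool(end) cm [ 21.77  16.67 -11.81]
[0.001, 0.0, 0.09, 0.67, 3.37, -1.46]
[0.001, 0.0, 0.09, 0.97, 3.29, -1.46]
[0.001, 0.0, 0.09, 1.26, 3.19, -1.47]
[0.001, 0.0, 0.09, 1.55, 3.06, -1.47]
[0.001, 0.0, 0.09, 1.81, 2.91, -1.47]
[0.001, 0.0, 0.09, 2.07, 2.74, -1.47]
[0.001, 0.0, 0.09, 2.31, 2.54, -1.47]
[0.001, 0.0, 0.09, 2.52, 2.32, -1.48]
```

servo_tool:
  moves:
    - [[0,0,0,0,0,-3,1],[0,0,0,0,0,-4,1],[0,0,0,0,0,-4,1],[0,0,0.09,0.67,3.37,-1,1],[0,0,0.09,0.97,3.3,-0.3,1],[0,0,0.09,1.26,3.2,0,1],[0,0,0.09,1.55,3.06,0,1],[0,0,0.09,1.8,2.9,0,1],[0,0,0.09,2.07,2.75,0,1],[0,0,0.08,2.3,2.55,0,1],[0,0,0.05,1.8,1.6,0,1],[0,0,0,0,0,0,1]]

```text
time: 18.58
ee_pos: [0.5315, 0.3699, 0.1406]
tcp_rot: [179.5, -0.0, 110.5]
wrist_force: [0.6, 0.7, -2.0]
opening: 0.0264
```

```bash
python3 -c "
from h import *
go(.53,.37,.055,110)"
```

```text
t 18.58 pos [0.5315 0.3699 0.1406] rot [179.5  -0.  110.5] op 0.0264 F [ 0.6  0.7 -2. ]
k 3 rv [ 0.008 -0.001  0.008] d tool(end) cm [ 0.06 -0.13  8.56]
[0.003, -0.0, 0.003, 0.02, -0.07, 2.85]
[0.003, -0.0, 0.003, 0.02, -0.06, 2.85]
[0.003, -0.0, 0.003, 0.02, -0.05, 2.85]
```

servo_tool:
  moves:
    - [[0,0,0,0,0,3,1],[0,0,0,0,0,3,1],[0,0,0,0,0,2.2,1],[0,0,0,0,0,0.2,1],[0,0,0,0,0,0,4],[0,0,0,0,0,0,4],[0,0,0,0,0,0,4],[0,0,0,0,0,-4,4],[0,0,0,0,0,-4,4],[0,0,0,0,0,0,4]]

```text
time: 19.42
ee_pos: [0.5316, 0.3707, 0.1405]
tcp_rot: [179.5, -0.0, 110.6]
wrist_force: [0.4, 0.6, 1.3]
opening: 0.04
```

```bash
python3 -c "
from h import *
look('scene','s6',(250,110,510,250),3)
go(.541,.016,.09,51.5)"
```

```text
t 19.47 pos [0.5315 0.3706 0.138 ] rot [179.5  -0.  110.6] op 0.0401 F [-0.2 -0.2  0.9]
k 9 rv [ 0.007 -0.004  1.032] d tool(end) cm [-27.15  22.82   4.8 ]
[0.001, -0.0, 0.115, -3.72, -1.29, 0.52]
[0.001, -0.0, 0.115, -3.85, -0.86, 0.52]
[0.001, -0.0, 0.115, -3.92, -0.41, 0.53]
[0.001, -0.0, 0.115, -3.94, 0.04, 0.53]
[0.001, -0.0, 0.115, -3.91, 0.49, 0.53]
[0.001, -0.0, 0.115, -3.83, 0.94, 0.53]
[0.001, -0.0, 0.115, -3.7, 1.37, 0.53]
[0.001, -0.0, 0.115, -3.52, 1.78, 0.53]
[0.001, -0.0, 0.115, -3.29, 2.17, 0.53]
```

View pics/s6_c.png

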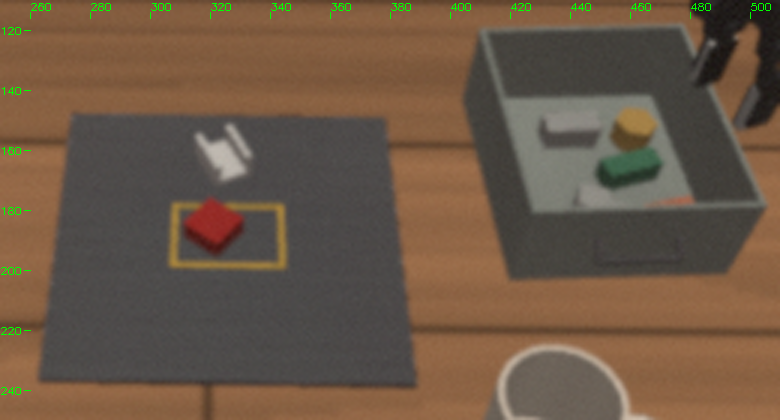

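Copper is in the bin. Red is next.

servo_tool:
  moves:
    - [[0.001,0,0.115,-3.7,-1.3,0,6],[0.001,0,0.115,-3.85,-0.85,0,6],[0.001,0,0.115,-3.9,-0.4,0,6],[0.001,0,0.115,-3.9,0,0.3,6],[0.001,0,0.115,-3.9,0.5,0.6,6],[0.001,0,0.115,-3.8,0.9,0.9,6],[0.001,0,0.115,-3.7,1.35,0.9,6],[0.001,0,0.115,-3.5,1.8,0.8,6],[0,0,0.09,-2.2,1.5,0.6,6],[0,0,0,0,0,0,6]]

```text
time: 20.3
ee_pos: [0.5389, 0.0191, 0.1035]
tcp_rot: [179.5, -1.2, 50.2]
wrist_force: [-0.6, -0.1, -0.3]
opening: 0.0598
```

```bash
python3 -c "
from h import *
look('wrist','w8',(200,100,440,280),3.2)
go(.541,.016,.05,51.5)"
```

```text
t 20.35 pos [0.5392 0.0205 0.1041] rot [179.5  -1.2  50.4] op 0.0599 F [-0.5  0.7  0.3]
k 2 rv [ 0.009 -0.021 -0.019] d tool(end) cm [-0.24  0.42  5.41]
[0.004, -0.011, -0.009, -0.18, 0.19, 2.71]
[0.004, -0.011, -0.009, -0.15, 0.2, 2.71]
```

View pics/w8_c.png

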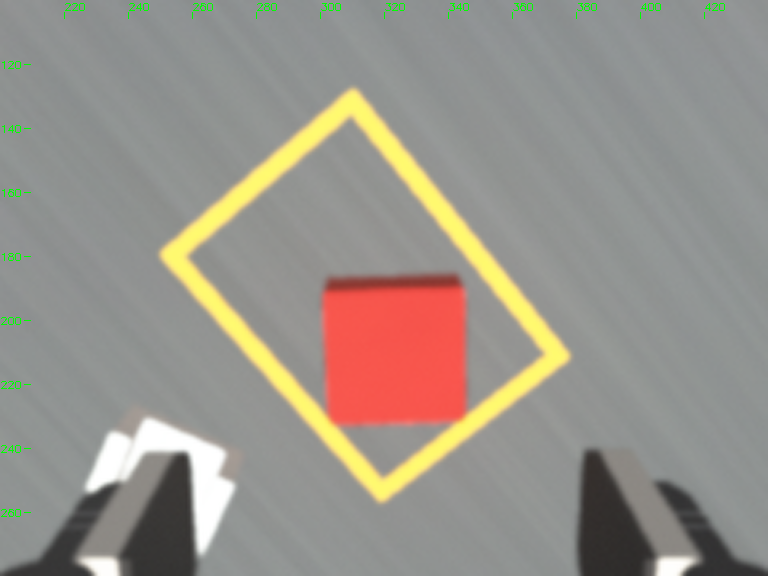

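```bash
python3 -c "
from h import *
quad('w8',[(324,290),(465,287),(465,422),(329,425)],.024,(200,100),3.2)
quad('w8',[(353,88),(571,355),(382,502),(160,254)],.006,(200,100),3.2)
quad('w8',[(354,114),(548,355),(381,477),(187,256)],.006,(200,100),3.2)"
```

```text
c [540.7  15.8] len [33.6, 34.0, 33.6, 34.1] ang [141.3, 51.3, 141.4, 51.3]
c [541.1  26.9] len [88.6, 64.8, 88.9, 64.4] ang [89.9, 0.1, 89.7, 179.8]
c [541.3  26.9] len [79.8, 55.7, 78.3, 55.6] ang [89.4, 178.1, 89.4, 179.7]
```

servo_tool:
  moves:
    - [[0.004,-0.011,-0.009,-0.2,0.2,2.6,5.4],[0.004,-0.011,-0.009,-0.2,0.2,2.6,5.4],[0,0,0,0,0,0.4,5.4],[0,0,0,0,0,0,5.4]]

```text
time: 20.68
ee_pos: [0.5433, 0.0162, 0.0516]
tcp_rot: [179.6, -0.3, 51.7]
wrist_force: [-0.5, 0.1, 0.6]
opening: 0.0541
```

```bash
python3 -c "
from h import *
go(.541,.016,.009,51.5)"
```

```text
t 20.68 pos [0.5433 0.0162 0.0516] rot [179.6  -0.3  51.7] op 0.0541 F [-0.5  0.1  0.6]
k 2 rv [ 0.007 -0.005  0.003] d tool(end) cm [-0.16 -0.17  4.26]
[0.003, -0.003, 0.002, -0.09, -0.1, 2.13]
[0.003, -0.003, 0.002, -0.08, -0.09, 2.13]
```

servo_tool:
  moves:
    - [[0.004,-0.003,0,-0.2,-0.2,2,5.4],[0,0,0,0,0,1.6,5.4],[0,0,0,-0.1,-0.1,0.7,5.4],[0,0,0,0,0,0.4,5],[0,0,0,0,0,0,1],[0,0,0,0,0,0.1,1],[0,0,0,0,0,0.1,1],[0,0,0,0,0,0,1],[0,0,0,0,0,0,1],[0,0,0,0,0,0,1]]

```text
time: 21.52
ee_pos: [0.5447, 0.0204, 0.0131]
tcp_rot: [179.3, -0.7, 52.1]
wrist_force: [0.6, 0.7, -1.6]
opening: 0.0322
```

```bash
python3 -c "
from h import *
go(.475,.275,.14,80,8)"
```

```text
t 21.52 pos [0.5447 0.0204 0.0131] rot [179.3  -0.7  52.1] op 0.0322 F [ 0.6  0.7 -1.6]
k 8 rv [ 0.015 -0.009 -0.487] d tool(end) cm [ 23.87 -11.29 -12.69]
[0.002, -0.001, -0.061, 2.0, -2.62, -1.59]
[0.002, -0.001, -0.061, 2.15, -2.5, -1.59]
[0.002, -0.001, -0.061, 2.3, -2.37, -1.59]
[0.002, -0.001, -0.061, 2.44, -2.23, -1.59]
[0.002, -0.001, -0.061, 2.56, -2.08, -1.59]
[0.002, -0.001, -0.061, 2.68, -1.92, -1.59]
[0.002, -0.001, -0.061, 2.79, -1.76, -1.59]
[0.002, -0.001, -0.061, 2.89, -1.59, -1.59]
```

servo_tool:
  moves:
    - [[0,0,0,0,0,-3,1],[0,0,0,0,0,-4,1],[0,0,0,0,0,-4,1],[0.002,0,-0.061,2,-2.6,-1.5,1],[0.002,0,-0.061,2.3,-2.5,-0.5,1],[0.002,0,-0.061,2.5,-2.35,0,1],[0.002,0,-0.061,2.6,-2.2,0,1],[0,0,-0.061,2.7,-2.1,0,1],[0,0,-0.061,2.8,-1.9,0,1],[0,0,-0.061,2.9,-1.7,0,1],[0,0,-0.061,2.6,-1.2,0,1],[0,0,0,0,0,0,1]]

```text
time: 22.52
ee_pos: [0.4778, 0.2877, 0.1519]
tcp_rot: [179.4, -0.7, 81.0]
wrist_force: [0.1, -0.2, -1.0]
opening: 0.032
```

```bash
python3 -c "
from h import *
go(.48,.295,.055,80)"
```

```text
t 22.52 pos [0.4778 0.2877 0.1519] rot [179.4  -0.7  81. ] op 0.0320 F [ 0.1 -0.2 -1. ]
k 3 rv [ 0.01  -0.012  0.018] d tool(end) cm [0.75 0.09 9.69]
[0.003, -0.004, 0.006, 0.21, 0.0, 3.23]
[0.003, -0.004, 0.006, 0.23, 0.01, 3.23]
[0.003, -0.004, 0.006, 0.24, 0.02, 3.23]
```

servo_tool:
  moves:
    - [[0,0,0,0.4,0,3,1],[0,0,0,0.4,0,3,1],[0,0,0,0,0,3,1],[0,0,0,0,0,0.3,1],[0,0,0,0,0,0,4.6],[0,0,0,0,0,0,4.6],[0,0,0,0,0,0,4.6],[0,0,0,0,0,-4,4.6],[0,0,0,0,0,-4,4.6],[0,0,0,0,0,0,4.6]]

```text
time: 23.35
ee_pos: [0.4798, 0.2971, 0.1467]
tcp_rot: [179.1, -0.9, 81.1]
wrist_force: [0.4, 0.7, 1.6]
opening: 0.0456
```

```bash
python3 -c "
from h import *
look('scene','s7',(250,110,510,250),3)
go(.466,.023,.09,25)"
```

```text
t 23.40 pos [0.4797 0.2969 0.1443] rot [179.2  -0.8  81.1] op 0.0458 F [-0.3  0.4 -0.1]
k 9 rv [ 0.006 -0.02   0.978] d tool(end) cm [-12.82  24.25   5.43]
[0.001, -0.002, 0.109, -3.04, 0.31, 0.56]
[0.001, -0.002, 0.109, -2.99, 0.64, 0.57]
[0.001, -0.002, 0.109, -2.9, 0.96, 0.58]
[0.001, -0.002, 0.109, -2.77, 1.27, 0.58]
[0.001, -0.002, 0.109, -2.62, 1.57, 0.59]
[0.001, -0.002, 0.109, -2.43, 1.84, 0.59]
[0.001, -0.002, 0.109, -2.22, 2.09, 0.6]
[0.001, -0.002, 0.109, -1.97, 2.32, 0.6]
[0.001, -0.002, 0.109, -1.71, 2.52, 0.6]
```

View pics/s7_c.png

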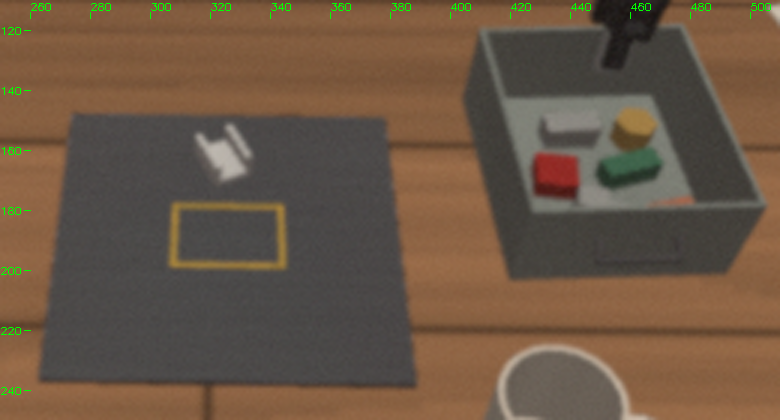

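Red is in the bin. Only the channel is left.

servo_tool:
  moves:
    - [[0.002,-0.002,0.109,-3,0.3,0,5.5],[0.002,-0.002,0.109,-3,0.65,0,5.5],[0.002,-0.002,0.109,-2.9,0.95,0.3,5.5],[0.002,-0.002,0.109,-2.8,1.3,0.6,5.5],[0.002,-0.002,0.109,-2.6,1.6,0.9,5.5],[0.002,-0.002,0.109,-2.4,1.8,0.9,5.5],[0,-0.002,0.109,-2.2,2.1,0.9,5.5],[0,-0.002,0.1,-2,2.2,0.9,5.5],[0,-0.002,0.08,-1.2,1.5,0.9,5.5],[0,0,0,0,0,0,5.5]]

```text
time: 24.23
ee_pos: [0.4646, 0.0266, 0.0971]
tcp_rot: [-179.8, -1.1, 24.4]
wrist_force: [0.5, 0.1, -0.3]
opening: 0.0549
```

```bash
python3 -c "
from h import *
look('wrist','w9',(200,100,440,280),3.2)
go(.466,.023,.05,25)"
```

```text
t 24.28 pos [0.4652 0.0277 0.0981] rot [-179.9   -1.2   24.6] op 0.0551 F [ 0.3 -0.7  1.4]
k 2 rv [-0.002 -0.02  -0.007] d tool(end) cm [-0.13  0.46  4.81]
[-0.001, -0.01, -0.003, -0.11, 0.23, 2.4]
[-0.001, -0.01, -0.003, -0.09, 0.23, 2.4]
```

View pics/w9_c.png

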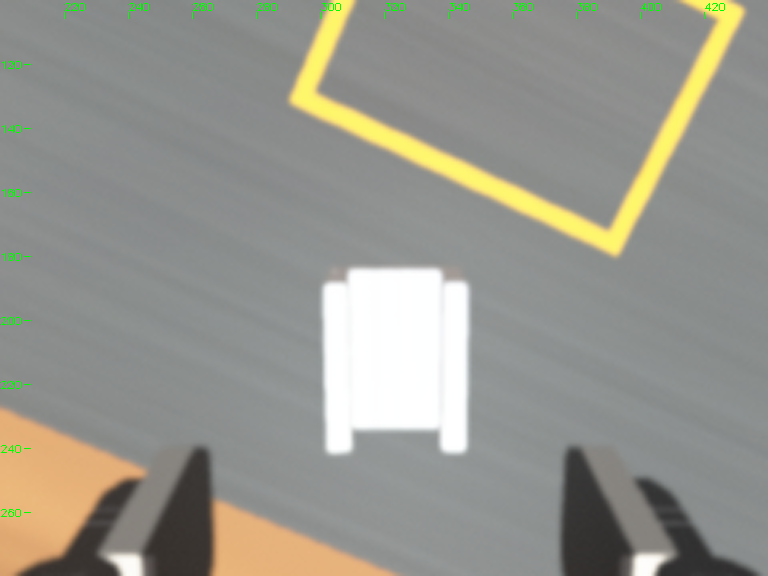

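```bash
python3 -c "
from h import *
quad('w9',[(323,281),(468,281),(467,453),(326,454)],.028,(200,100),3.2)"
```

```text
c [464.7  23.5] len [32.9, 41.7, 33.5, 41.9] ang [114.4, 25.3, 114.9, 24.4]
```

servo_tool:
  moves:
    - [[0,-0.01,0,-0.1,0.25,2.4,5.2],[0,-0.01,0,-0.1,0.25,2.2,5.2],[0,0,0,0,0,0.4,5.2],[0,0,0,0,0,0,5.2]]

```text
time: 24.62
ee_pos: [0.4694, 0.0238, 0.0519]
tcp_rot: [-180.0, -0.5, 24.9]
wrist_force: [-0.5, -0.4, 0.5]
opening: 0.0519
```

```bash
python3 -c "
from h import *
go(.4655,.023,.009,25)"
```

```text
t 24.62 pos [0.4694 0.0238 0.0519] rot [-180.    -0.5   24.9] op 0.0519 F [-0.5 -0.4  0.5]
k 2 rv [-0.    -0.009 -0.002] d tool(end) cm [-0.39 -0.1   4.29]
[-0.0, -0.004, -0.001, -0.21, -0.05, 2.14]
[-0.0, -0.004, -0.001, -0.2, -0.05, 2.15]
```

servo_tool:
  moves:
    - [[0,-0.006,0,-0.5,-0.1,2,5.2],[0,0,0,-0.1,0,1.6,5.2],[0,0,0,0,0,0.7,5.2],[0,0,0,0,0,0.3,4.8],[0,0,0,0,0,0,1],[0,0,0,0,0,0.1,1],[0,0,0,0,0,0.1,1],[0,0,0,0,0,0,1],[0,0,0,0,0,0,1],[0,0,0,0,0,0,1]]

```text
time: 25.45
ee_pos: [0.4702, 0.0261, 0.0141]
tcp_rot: [179.7, -1.0, 25.4]
wrist_force: [-0.3, -0.2, -0.0]
opening: 0.0308
```

```bash
python3 -c "
from h import *
go(.535,.29,.14,80,9)
look('wrist','w10')"
```

```text
t 25.45 pos [0.4702 0.0261 0.0141] rot [179.7  -1.   25.4] op 0.0308 F [-0.3 -0.2 -0. ]
k 9 rv [ 0.012 -0.013 -0.954] d tool(end) cm [ 27.11   1.8  -12.59]
[0.001, -0.001, -0.106, 1.93, -2.34, -1.38]
[0.001, -0.001, -0.106, 2.16, -2.12, -1.38]
[0.001, -0.001, -0.106, 2.37, -1.88, -1.38]
[0.001, -0.001, -0.106, 2.56, -1.62, -1.38]
[0.001, -0.001, -0.106, 2.71, -1.34, -1.38]
[0.001, -0.001, -0.106, 2.84, -1.05, -1.38]
[0.001, -0.001, -0.106, 2.93, -0.75, -1.39]
[0.001, -0.001, -0.106, 2.99, -0.44, -1.39]
[0.001, -0.001, -0.106, 3.02, -0.12, -1.39]
```

View pics/w10.png

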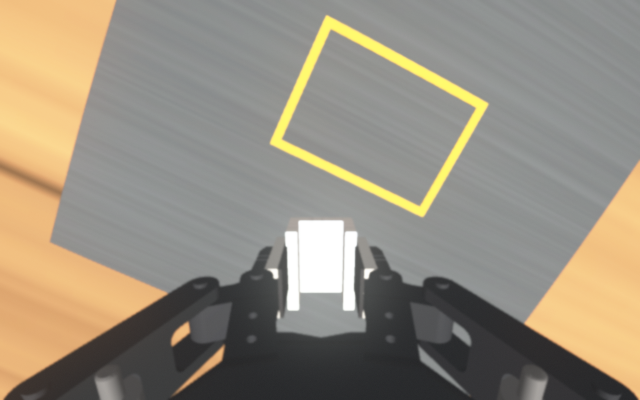

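servo_tool:
  moves:
    - [[0,0,0,0,0,-3,1],[0,0,0,0,0,-4,1],[0,0,0,0,0,-4,1],[0.001,0,-0.106,1.9,-2.35,-1.5,1],[0.001,0,-0.106,2.15,-2.1,-0.5,1],[0.001,0,-0.106,2.4,-1.9,0,1],[0,0,-0.106,2.6,-1.6,0,1],[0,0,-0.106,2.7,-1.4,0,1],[0,0,-0.106,2.8,-1.1,0,1],[0,0,-0.106,2.9,-0.8,0,1],[0,0,-0.106,3,-0.5,0,1],[0,0,-0.09,2.4,-0.2,0,1]]

```text
time: 26.5
ee_pos: [0.5276, 0.2931, 0.1541]
tcp_rot: [179.1, -0.6, 80.9]
wrist_force: [1.1, -0.4, -1.5]
opening: 0.0309
```

```bash
python3 -c "
from h import *
go(.525,.287,.055,80)"
```

```text
t 26.50 pos [0.5276 0.2931 0.1541] rot [179.1  -0.6  80.9] op 0.0309 F [ 1.1 -0.4 -1.5]
k 3 rv [ 0.015 -0.01   0.016] d tool(end) cm [-0.65 -0.15  9.91]
[0.005, -0.003, 0.005, -0.25, -0.1, 3.3]
[0.005, -0.003, 0.005, -0.24, -0.08, 3.3]
[0.005, -0.003, 0.005, -0.23, -0.07, 3.3]
```

servo_tool:
  moves:
    - [[0.005,-0.003,0,-0.4,0,3,1],[0.005,-0.003,0,-0.4,0,3,1],[0,0,0,0,0,2.6,1],[0,0,0,0,0,0.3,1],[0,0,0,0,0,0,4],[0,0,0,0,0,0,4],[0,0,0,0,0,0,4],[0,0,0,0,0,-4,4],[0,0,0,0,0,-4,4],[0,0,0,0,0,0,4]]

```text
time: 27.33
ee_pos: [0.5275, 0.2914, 0.1495]
tcp_rot: [179.6, -0.4, 81.6]
wrist_force: [1.0, 1.2, 0.8]
opening: 0.0399
```

```bash
python3 -c "
from h import *
look('scene','s8'); sh('s8',(380,100,520,210),5)
look('wrist','w11')
go(.39,-.24,.20,90)"
```

```text
t 27.43 pos [0.5267 0.291  0.1444] rot [179.8  -0.2  81.6] op 0.0398 F [ 0.4  0.8 -0.8]
k 14 rv [ 0.004 -0.003 -0.146] d tool(end) cm [-53.1  -13.67  -5.56]
[0.0, -0.0, -0.01, -3.89, -0.41, -0.41]
[0.0, -0.0, -0.01, -3.89, -0.45, -0.41]
[0.0, -0.0, -0.01, -3.88, -0.5, -0.41]
[0.0, -0.0, -0.01, -3.88, -0.54, -0.41]
[0.0, -0.0, -0.01, -3.87, -0.58, -0.41]
[0.0, -0.0, -0.01, -3.87, -0.62, -0.41]
[0.0, -0.0, -0.01, -3.86, -0.66, -0.41]
[0.0, -0.0, -0.01, -3.85, -0.7, -0.41]
[0.0, -0.0, -0.01, -3.85, -0.74, -0.4]
[0.0, -0.0, -0.01, -3.84, -0.78, -0.4]
[0.0, -0.0, -0.01, -3.83, -0.82, -0.4]
[0.0, -0.0, -0.01, -3.82, -0.86, -0.4]
[0.0, -0.0, -0.01, -3.81, -0.9, -0.4]
[0.0, -0.0, -0.01, -3.8, -0.94, -0.4]
```

View pics/s8_c.png

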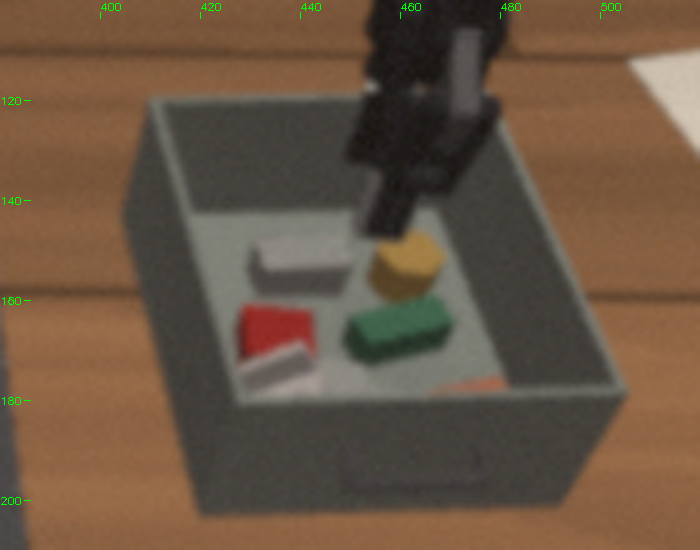

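View pics/w11.png

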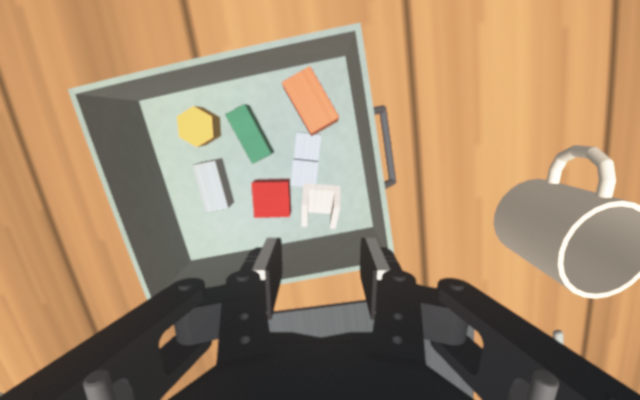

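servo_tool:
  moves:
    - [[0,0,0,-2,0,-2,7],[0,0,-0.01,-3.9,0,-1.5,7],[0,0,-0.01,-4,-0.1,-1,7],[0,0,-0.01,-4,-0.1,-1,7],[0,0,-0.01,-4,-0.1,-0.5,7],[0,0,-0.01,-4,-0.1,0,7],[0,0,-0.01,-4,-0.1,0,7],[0,0,-0.01,-4,-0.1,0,7],[0,0,-0.01,-4,-0.1,0,7],[0,0,-0.01,-4,-0.1,0,7],[0,0,-0.01,-4,-0.1,0,7],[0,0,-0.01,-4,-0.1,0,7]]

```text
time: 28.43
ee_pos: [0.4688, -0.1768, 0.2044]
tcp_rot: [179.5, -0.2, 88.8]
wrist_force: [0.2, 1.3, 0.2]
opening: 0.07
```

```bash
python3 -c "
from h import *
go(.5,-.36,.22,90)"
```

```text
t 28.43 pos [ 0.4688 -0.1768  0.2044] rot [179.5  -0.2  88.8] op 0.0700 F [0.2 1.3 0.2]
k 5 rv [ 0.008 -0.003 -0.021] d tool(end) cm [-18.32   3.12  -1.56]
[0.002, -0.001, -0.004, -3.65, 0.7, -0.32]
[0.002, -0.001, -0.004, -3.65, 0.69, -0.32]
[0.002, -0.001, -0.004, -3.65, 0.67, -0.31]
[0.002, -0.001, -0.004, -3.66, 0.65, -0.31]
[0.002, -0.001, -0.004, -3.66, 0.64, -0.31]
```

servo_tool:
  moves:
    - [[0.002,0,0,-3.6,0.7,-0.3,7],[0.002,0,0,-3.6,0.7,-0.3,7],[0.002,0,0,-3.6,0.7,-0.3,7],[0,0,0,-3.3,0.6,-0.3,7],[0,0,0,-1.5,0.3,0,7],[0,0,0,0,0,0,7],[0,0,0,0,0,0,7]]

```text
time: 29.02
ee_pos: [0.4908, -0.3501, 0.2139]
tcp_rot: [180.0, -0.1, 88.2]
wrist_force: [0.2, 0.5, 0.2]
opening: 0.07
```

```bash
python3 -c "
from h import *
look('wrist','w12')
sh('w12',(150,50,490,280),2.3)
go(.5,-.36,.22,90)"
```

```text
t 29.07 pos [ 0.4908 -0.3497  0.2137] rot [ 1.80e+02 -1.00e-01  8.83e+01] op 0.0701 F [-0.7 -0.  -0.8]
k 1 rv [ 0.    -0.003 -0.03 ] d tool(end) cm [-1.03  0.92 -0.63]
[0.0, -0.003, -0.03, -1.0, 0.95, -0.63]
```

View pics/w12_c.png

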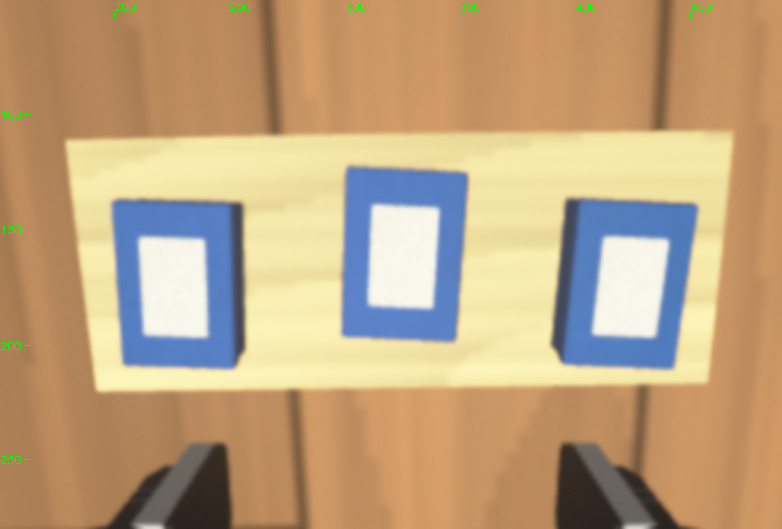

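```bash
python3 -c "
from h import *
for c in ([(112,200),(231,202),(236,368),(123,365)],[(347,166),(468,173),(457,342),(342,336)],[(576,199),(697,206),(675,368),(564,363)]): quad('w12',c,.038,(150,50),2.3)
go(.498,-.324,.10,86)"
```

```text
c [ 388.9 -337.3] len [54.6, 78.8, 55.1, 78.5] ang [177.0, 86.6, 176.7, 86.3]
c [ 496.4 -326.9] len [54.5, 78.5, 55.0, 78.7] ang [175.0, 85.9, 175.2, 85.5]
c [ 601.6 -343.9] len [56.0, 77.4, 54.5, 77.6] ang [175.3, 86.6, 175.5, 87.8]
t 29.07 pos [ 0.4908 -0.3497  0.2137] rot [ 1.80e+02 -1.00e-01  8.83e+01] op 0.0701 F [-0.7 -0.  -0.8]
k 3 rv [-0.    -0.003  0.039] d tool(end) cm [ 2.61  0.54 11.37]
[-0.0, -0.001, 0.013, 0.85, 0.21, 3.79]
[-0.0, -0.001, 0.013, 0.86, 0.2, 3.79]
[-0.0, -0.001, 0.013, 0.86, 0.19, 3.79]
```

servo_tool:
  moves:
    - [[0,-0.001,0.013,0.85,0.2,3.7,7.6],[0,-0.001,0.013,0.85,0.2,3.7,7.6],[0,0,0.013,0.7,0.2,3.2,7.6],[0,0,0,0,0,0,7.6],[0,0,0,0,0,0,7.6]]

```text
time: 29.48
ee_pos: [0.4983, -0.3203, 0.1075]
tcp_rot: [179.7, 0.1, 86.2]
wrist_force: [0.8, 0.2, 0.0]
opening: 0.0761
```

```bash
python3 -c "
from h import *
look('wrist','w13')
sh('w13',(180,60,460,300),2.5)
go(.497,-.325,.06,86)"
```

```text
t 29.53 pos [ 0.4982 -0.3203  0.1075] rot [1.798e+02 1.000e-01 8.620e+01] op 0.0760 F [0.1 0.2 0.1]
k 2 rv [0.004 0.001 0.003] d tool(end) cm [-0.48 -0.09  4.75]
[0.002, 0.001, 0.001, -0.23, -0.05, 2.37]
[0.002, 0.001, 0.001, -0.24, -0.05, 2.37]
```

View pics/w13_c.png

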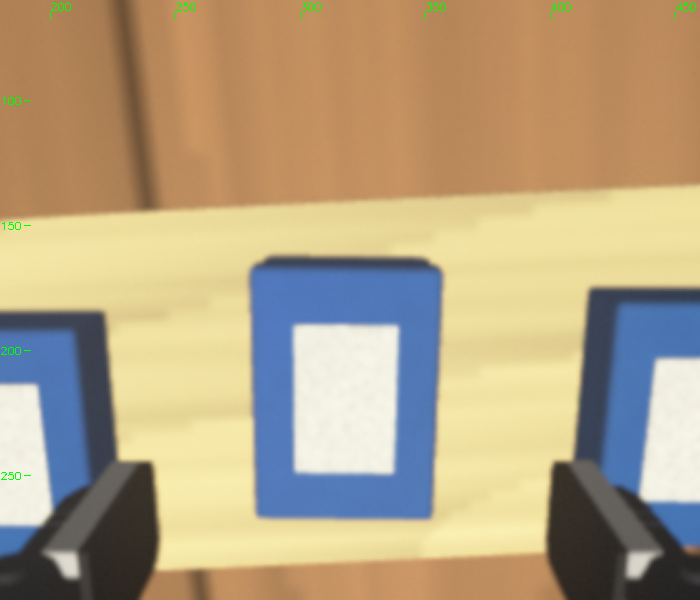

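```bash
python3 -c "
from h import *
quad('w13',[(251,268),(441,268),(432,518),(256,517)],.038,(180,60),2.5)
quad('w13',[(293,325),(399,325),(395,474),(294,473)],.038,(180,60),2.5)"
```

```text
c [ 496.1 -326.5] len [54.2, 78.7, 55.1, 78.3] ang [176.1, 85.9, 175.7, 85.3]
c [ 496.1 -327.4] len [30.8, 47.0, 31.1, 46.7] ang [176.1, 85.6, 175.5, 85.4]
```

servo_tool:
  moves:
    - [[0.003,0,0.005,-0.4,-0.1,3,7.6],[0.002,0,0,-0.4,-0.1,2.5,7.6],[0,0,0,0,0,1.8,7.6],[0,0,0,0,0,1,7.6],[0,0,0,0,0,0,7.6]]

```text
time: 29.95
ee_pos: [0.5015, -0.3315, 0.0357]
tcp_rot: [179.2, 0.6, 86.1]
wrist_force: [0.1, -0.2, 0.5]
opening: 0.076
```

```bash
python3 -c "
from h import *
go(.496,-.327,.010,85.7)"
```

```text
t 29.95 pos [ 0.5015 -0.3315  0.0357] rot [179.2   0.6  86.1] op 0.0760 F [ 0.1 -0.2  0.5]
k 1 rv [0.014 0.01  0.007] d tool(end) cm [ 0.41 -0.58  2.57]
[0.014, 0.01, 0.007, 0.44, -0.61, 2.56]
```

servo_tool:
  moves:
    - [[0.014,0.01,0.005,0.45,-0.6,0,7.6],[0,0,0,0,0,1,7.6],[0,0,0,0.1,-0.1,1,7.6],[0,0,0,0,0,0.5,7.6],[0,0,0,0,0,0,7.6]]

```text
time: 30.37
ee_pos: [0.4973, -0.3268, 0.0157]
tcp_rot: [179.7, 0.2, 85.8]
wrist_force: [-0.1, -0.1, -0.6]
opening: 0.0762
```

```bash
python3 -c "
from h import *
go(.496,-.327,.010,85.7)"
```

```text
t 30.37 pos [ 0.4973 -0.3268  0.0157] rot [179.7   0.2  85.8] op 0.0762 F [-0.1 -0.1 -0.6]
k 1 rv [0.006 0.003 0.002] d tool(end) cm [-0.03 -0.13  0.57]
[0.006, 0.003, 0.002, -0.02, -0.13, 0.57]
```

servo_tool:
  moves:
    - [[0.005,0.003,0,0,-0.1,0.5,7.4],[0,0,0,0,0,0.1,4],[0,0,0,0,0,0,4],[0,0,0,0,0,0,4],[0,0,0,0,0,0,4],[0,0,0,0,0,0,4]]
  force: 80

```text
time: 30.87
ee_pos: [0.4965, -0.3268, 0.0099]
tcp_rot: [179.9, -0.0, 85.8]
wrist_force: [-1.3, 0.8, 0.4]
opening: 0.0545
```

```bash
python3 -c "
from h import *
look('wrist','w14'); sh('w14',(180,120,460,320),2.7)
go(.496,-.327,.12,90)"
```

```text
t 30.92 pos [ 0.4965 -0.3269  0.0099] rot [179.9  -0.   85.8] op 0.0545 F [ 0.3  0.3 -0.5]
k 3 rv [ 0.001 -0.    -0.073] d tool(end) cm [-1.000e-02 -5.000e-02 -1.101e+01]
[0.0, -0.0, -0.024, -0.0, -0.01, -3.67]
[0.0, -0.0, -0.024, -0.0, -0.01, -3.67]
[0.0, -0.0, -0.024, -0.0, -0.02, -3.67]
```

View pics/w14_c.png

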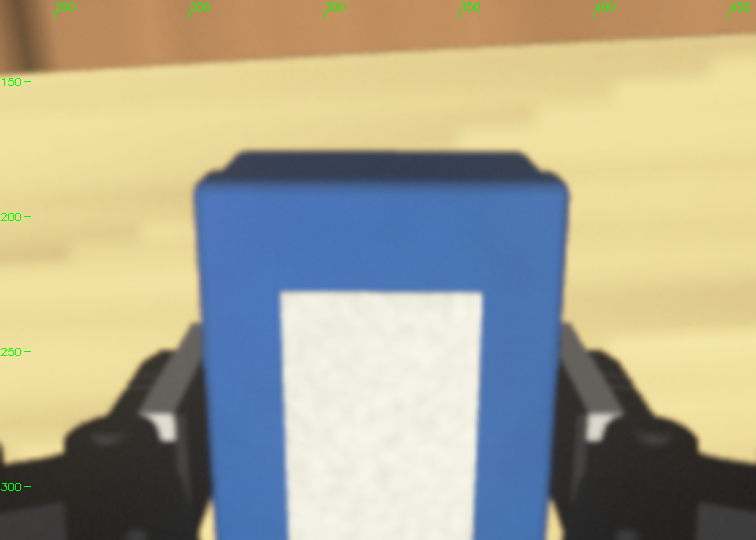

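```bash
python3 -c "
from h import *
P=p2w('w14',[(180+196/2.7,120+184/2.7),(180+568/2.7,120+184/2.7),(180+281/2.7,120+292/2.7),(180+483/2.7,120+292/2.7)],.038);print(P)
d=P[1]-P[0]; n=np.array([-d[1],d[0],0])/np.hypot(d[0],d[1]); m=P[:2].mean(0); print('dir',n, 'centre', m-.04*n, 'from label', P[2:].mean(0)-n*.0235)
"
```

```text
[[ 0.47261385 -0.28551689  0.038     ]
 [ 0.52674278 -0.2894679   0.038     ]
 [ 0.48325004 -0.30304735  0.038     ]
 [ 0.51369513 -0.30527042  0.038     ]]
dir [0.07279892 0.99734664 0.        ] centre [ 0.49676636 -0.32738626  0.038     ] from label [ 0.49676181 -0.32759653  0.038     ]
```

servo_tool:
  moves:
    - [[0,0,0,0,0,-2,4],[0,0,-0.02,0,0,-3,4],[0,0,-0.02,0,0,-3.5,4],[0,0,-0.02,0,0,-3,4],[0,0,0,0,0,0,4]]

```text
time: 31.33
ee_pos: [0.4937, -0.3252, 0.1245]
tcp_rot: [-179.6, -0.3, 89.4]
wrist_force: [0.6, -1.4, -2.6]
opening: 0.0549
```

```bash
python3 -c "
from h import *
go(.541,.027,.12,90)"
```

```text
t 31.33 pos [ 0.4937 -0.3252  0.1245] rot [-179.6   -0.3   89.4] op 0.0549 F [ 0.6 -1.4 -2.6]
k 9 rv [-0.007 -0.005 -0.01 ] d tool(end) cm [35.22  4.73  0.45]
[-0.001, -0.001, -0.001, 3.92, 0.49, 0.07]
[-0.001, -0.001, -0.001, 3.92, 0.49, 0.07]
[-0.001, -0.001, -0.001, 3.92, 0.5, 0.06]
[-0.001, -0.001, -0.001, 3.92, 0.5, 0.06]
[-0.001, -0.001, -0.001, 3.92, 0.5, 0.06]
[-0.001, -0.001, -0.001, 3.92, 0.51, 0.06]
[-0.001, -0.001, -0.001, 3.91, 0.51, 0.06]
[-0.001, -0.001, -0.001, 3.91, 0.52, 0.05]
[-0.001, -0.001, -0.001, 3.91, 0.52, 0.05]
```

servo_tool:
  moves:
    - [[0,0,0,2,0.3,0,4],[0,0,0,3.9,0.5,0,4],[0,0,0,3.9,0.5,0,4],[0,0,0,3.9,0.5,0,4],[0,0,0,3.9,0.5,0,4],[0,0,0,3.9,0.5,0,4],[0,0,0,3.9,0.5,0,4],[0,0,0,3.9,0.5,0,4],[0,0,0,3,0.5,0,4],[0,0,0,1.5,0.2,0,4],[0,0,0,0,0,0,4]]

```text
time: 32.25
ee_pos: [0.5426, 0.025, 0.1189]
tcp_rot: [-179.4, -0.2, 89.0]
wrist_force: [0.1, 0.7, -3.3]
opening: 0.0546
```

```bash
python3 -c "
from h import *
go(.541,.027,.05,90)
look('wrist','w15')"
```

```text
t 32.25 pos [0.5426 0.025  0.1189] rot [-179.4   -0.2   89. ] op 0.0546 F [ 0.1  0.7 -3.3]
k 2 rv [-0.011 -0.004 -0.018] d tool(end) cm [ 0.2  -0.16  6.89]
[-0.005, -0.002, -0.009, 0.08, -0.05, 3.44]
[-0.005, -0.002, -0.009, 0.09, -0.06, 3.44]
```

View pics/w15.png

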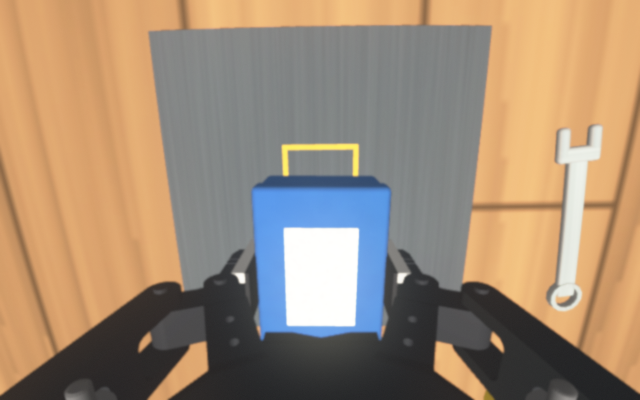

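servo_tool:
  moves:
    - [[-0.005,-0.002,-0.009,0.1,-0.1,2.5,4],[-0.005,-0.002,-0.009,0.1,0,2.5,4],[0,0,0,0,0,1.8,4],[0,0,0,0,0,0.5,4],[0,0,0,0,0,0,4]]

```text
time: 32.72
ee_pos: [0.5403, 0.0228, 0.0419]
tcp_rot: [-179.9, 0.1, 89.9]
wrist_force: [-0.8, -0.7, -3.3]
opening: 0.0547
```

```bash
python3 -c "
from h import *
go(.5412,.0274,.0125,90)"
```

```text
t 32.72 pos [0.5403 0.0228 0.0419] rot [-1.799e+02  1.000e-01  8.990e+01] op 0.0547 F [-0.8 -0.7 -3.3]
k 1 rv [-0.001  0.002 -0.001] d tool(end) cm [0.46 0.09 2.94]
[-0.001, 0.002, -0.001, 0.46, 0.09, 2.94]
```

servo_tool:
  moves:
    - [[0,0,0,0.45,0.1,1,4],[0,0,0,0,0,0.8,4],[0,0,0,0.1,0,0.5,4],[0,0,0,0,0,0,4]]

```text
time: 33.05
ee_pos: [0.5425, 0.0269, 0.0189]
tcp_rot: [179.9, 0.1, 89.7]
wrist_force: [-1.2, 1.0, -3.1]
opening: 0.0544
```

```bash
python3 -c "
from h import *
go(.5412,.0274,.0125,90)"
```

```text
t 33.05 pos [0.5425 0.0269 0.0189] rot [1.799e+02 1.000e-01 8.970e+01] op 0.0544 F [-1.2  1.  -3.1]
k 1 rv [ 0.001  0.002 -0.005] d tool(end) cm [ 0.05 -0.13  0.64]
[0.001, 0.002, -0.005, 0.06, -0.13, 0.64]
```

servo_tool:
  moves:
    - [[0,0,0,0.05,-0.1,0.4,4],[0,0,0,0,0,0.3,4],[0,0,0,0,0,0,4]]

```text
time: 33.3
ee_pos: [0.5421, 0.0274, 0.0122]
tcp_rot: [179.9, 0.1, 89.7]
wrist_force: [-0.5, -0.1, -3.7]
opening: 0.055
```

```bash
python3 -c "
from h import *
go(.5412,.0274,.0125,90)"
```

```text
t 33.30 pos [0.5421 0.0274 0.0122] rot [1.799e+02 1.000e-01 8.970e+01] op 0.0550 F [-0.5 -0.1 -3.7]
k 1 rv [ 0.003  0.002 -0.004] d tool(end) cm [-0.   -0.09 -0.03]
[0.003, 0.002, -0.004, -0.0, -0.09, -0.03]
```

servo_tool:
  moves:
    - [[0,0,0,0,0,0.05,5.7],[0,0,0,0,0,0,7.2],[0,0,0,0,0,0,7.6],[0,0,0,0,0,0,7.6],[0,0,0,0,0,-2,7.6],[0,0,0,0,0,-3,7.6],[0,0,0,0,0,-4,7.6],[0,0,0,0,0,-4,7.6],[0,0,0,0,0,0,7.6]]

```text
time: 34.05
ee_pos: [0.541, 0.0278, 0.1479]
tcp_rot: [179.8, 0.1, 89.8]
wrist_force: [0.7, 0.5, 1.0]
opening: 0.0759
```

```bash
python3 -c "
from h import *
look('wrist','w16'); sh('w16',(180,120,460,320),2.7)
go(.389,-.337,.15,86.5)"
```

```text
t 34.10 pos [0.5405 0.0277 0.1449] rot [1.80e+02 1.00e-01 8.98e+01] op 0.0759 F [ 0.1 -0.6  0.1]
k 10 rv [0.    0.002 0.057] d tool(end) cm [-37.33 -12.89  -0.51]
[0.0, 0.0, 0.006, -3.65, -1.5, -0.04]
[0.0, 0.0, 0.006, -3.66, -1.48, -0.04]
[0.0, 0.0, 0.006, -3.67, -1.46, -0.05]
[0.0, 0.0, 0.006, -3.68, -1.44, -0.05]
[0.0, 0.0, 0.006, -3.69, -1.42, -0.05]
[0.0, 0.0, 0.006, -3.69, -1.39, -0.05]
[0.0, 0.0, 0.006, -3.7, -1.37, -0.05]
[0.0, 0.0, 0.006, -3.71, -1.35, -0.05]
[0.0, 0.0, 0.006, -3.72, -1.33, -0.05]
[0.0, 0.0, 0.006, -3.73, -1.31, -0.05]
```

View pics/w16_c.png

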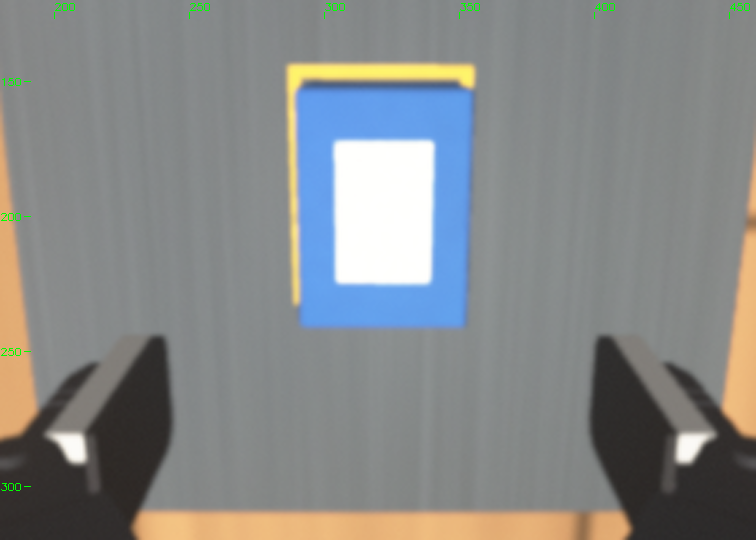

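```bash
python3 -c "
from h import *
quad('w16',[(296,88),(473,88),(466,327),(300,327)],.040,(180,120),2.7)
quad('w16',[(334,140),(434,141),(432,284),(335,283)],.040,(180,120),2.7)
print(p2w('w16',[(180+288/2.7,120+64/2.7),(180+475/2.7,120+64/2.7)],.006))"
```

```text
c [542.4  27.5] len [54.5, 79.2, 55.4, 79.1] ang [179.8, 89.8, 179.7, 89.2]
c [542.4  27. ] len [31.3, 47.4, 31.9, 47.4] ang [179.2, 90.0, 179.1, 89.3]
[[0.50949915 0.07190448 0.006     ]
 [0.57442214 0.07162432 0.006     ]]
```

servo_tool:
  moves:
    - [[0,0,0,-2,-0.8,0,7.6],[0,0,0.006,-3.6,-1.4,0,7.6],[0,0,0.006,-3.7,-1.4,0,7.6],[0,0,0.006,-3.7,-1.4,0,7.6],[0,0,0.006,-3.7,-1.4,0,7.6],[0,0,0.006,-3.7,-1.4,0,7.6],[0,0,0.006,-3.7,-1.4,0,7.6],[0,0,0.006,-3.7,-1.4,0,7.6],[0,0,0.006,-3.7,-1.3,0,7.6],[0,0,0.006,-2.5,-1,0,7.6],[0,0,0,-1.5,-0.5,0,7.6],[0,0,0,0,0,0,7.6]]

```text
time: 35.1
ee_pos: [0.3897, -0.337, 0.1393]
tcp_rot: [180.0, 0.0, 86.8]
wrist_force: [-0.1, 0.7, 0.6]
opening: 0.0763
```

```bash
python3 -c "
from h import *
look('wrist','w17'); sh('w17',(180,100,460,320),2.7)
go(.389,-.337,.10,86.5)"
```

```text
t 35.15 pos [ 0.39   -0.3359  0.1392] rot [180.    0.   86.9] op 0.0762 F [ 0.1 -0.6  0.6]
k 1 rv [0.    0.    0.006] d tool(end) cm [-0.12 -0.1   3.92]
[0.0, 0.0, 0.006, -0.12, -0.1, 3.92]
```

View pics/w17_c.png

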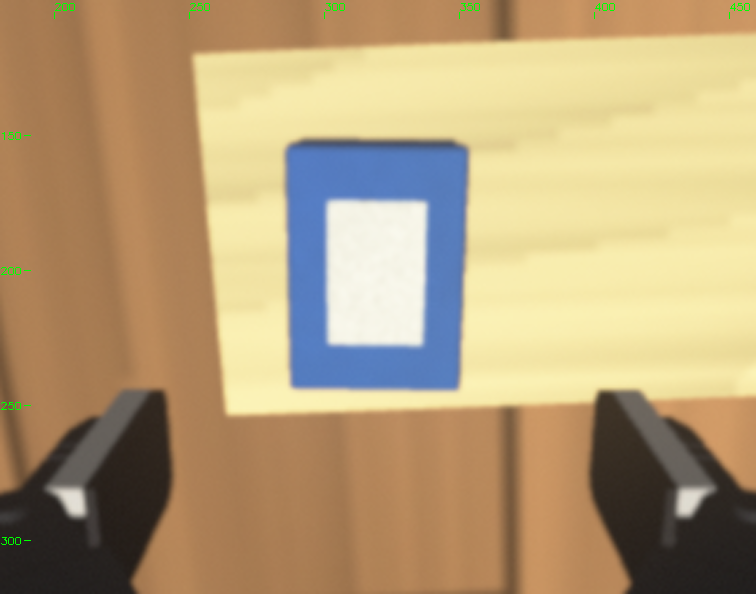

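```bash
python3 -c "
from h import *
quad('w17',[(287,148),(468,148),(459,389),(291,388)],.038,(180,100),2.7)
quad('w17',[(326,200),(427,201),(423,346),(327,345)],.038,(180,100),2.7)"
```

```text
c [ 388.4 -337.6] len [54.4, 78.0, 54.7, 77.7] ang [176.8, 86.3, 176.5, 86.1]
c [ 388.3 -338.1] len [30.9, 47.0, 30.8, 47.0] ang [176.3, 86.2, 176.2, 86.2]
```

servo_tool:
  moves:
    - [[0,0,0.005,-0.1,-0.1,3,7.6],[0,0,0,0,0,3,7.6],[0,0,0,0,0,2,7.6],[0,0,0,0,0,1,7.6],[0,0,0,0,0,0,7.6]]

```text
time: 35.57
ee_pos: [0.3908, -0.3338, 0.0457]
tcp_rot: [179.9, -0.0, 86.6]
wrist_force: [-1.0, -0.2, -0.1]
opening: 0.076
```

```bash
python3 -c "
from h import *
go(.389,-.337,.010,86.5)"
```

```text
t 35.57 pos [ 0.3908 -0.3338  0.0457] rot [179.9  -0.   86.6] op 0.0760 F [-1.  -0.2 -0.1]
k 1 rv [ 0.002 -0.     0.003] d tool(end) cm [-0.33 -0.16  3.57]
[0.002, -0.0, 0.003, -0.33, -0.17, 3.57]
```

servo_tool:
  moves:
    - [[0,0,0.005,-0.45,-0.2,1,7.6],[0,0,0,0,0,1,7.6],[0,0,0,-0.1,0,1,7.6],[0,0,0,0,0,0.4,7.6],[0,0,0,0,0,0,7.6]]

```text
time: 35.98
ee_pos: [0.3905, -0.339, 0.0113]
tcp_rot: [179.7, 0.1, 86.5]
wrist_force: [0.5, 0.5, -0.2]
opening: 0.0763
```

```bash
python3 -c "
from h import *
go(.3885,-.338,.010,86.2)"
```

```text
t 35.98 pos [ 0.3905 -0.339   0.0113] rot [1.797e+02 1.000e-01 8.650e+01] op 0.0763 F [ 0.5  0.5 -0.2]
k 1 rv [0.005 0.002 0.005] d tool(end) cm [ 0.09 -0.21  0.13]
[0.005, 0.002, 0.005, 0.09, -0.21, 0.13]
```

servo_tool:
  moves:
    - [[0.005,0.002,0.005,0.1,-0.2,0.1,7.4],[0,0,0,0,0,0,4],[0,0,0,0,0,0,4],[0,0,0,0,0,0,4],[0,0,0,0,0,0,4],[0,0,0,0,0,0,4]]
  force: 80

```text
time: 36.48
ee_pos: [0.3889, -0.3384, 0.0119]
tcp_rot: [180.0, 0.0, 86.1]
wrist_force: [-0.2, -0.1, -4.1]
opening: 0.0546
```

```bash
python3 -c "
from h import *
look('wrist','w18'); sh('w18',(180,120,460,320),2.7)
go(.3885,-.338,.15,90)"
```

```text
t 36.53 pos [ 0.3888 -0.3384  0.0118] rot [180.    0.   86.1] op 0.0545 F [-0.8  0.4 -3.8]
k 4 rv [ 0.001  0.    -0.067] d tool(end) cm [  0.04  -0.03 -13.82]
[0.0, 0.0, -0.017, 0.01, -0.01, -3.45]
[0.0, 0.0, -0.017, 0.01, -0.01, -3.45]
[0.0, 0.0, -0.017, 0.01, -0.01, -3.45]
[0.0, 0.0, -0.017, 0.01, -0.01, -3.45]
```

View pics/w18_c.png

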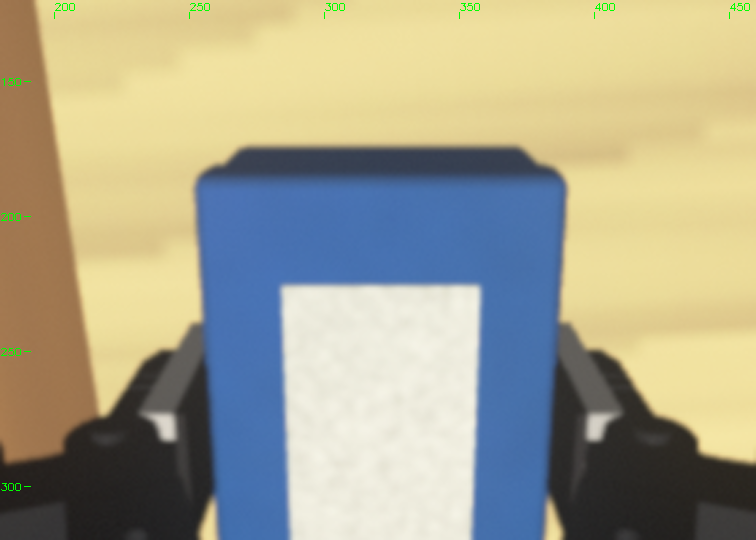

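```bash
python3 -c "
from h import *
P=p2w('w18',[(180+196/2.7,120+179/2.7),(180+566/2.7,120+179/2.7),(180+281/2.7,120+285/2.7),(180+481/2.7,120+285/2.7)],.039)
d=P[1]-P[0]; n=np.array([-d[1],d[0],0])/np.hypot(d[0],d[1]); m=P[:2].mean(0); print('centre', m-.04*n, 'from label', P[2:].mean(0)-n*.0235)
"
```

```text
centre [ 0.38901354 -0.3383216   0.039     ] from label [ 0.38902178 -0.33829224  0.039     ]
```

servo_tool:
  moves:
    - [[0,0,0,0,0,-2,4],[0,0,-0.02,0,0,-3,4],[0,0,-0.02,0,0,-4,4],[0,0,-0.02,0,0,-4,4],[0,0,-0.005,0,0,-1.5,4],[0,0,0,0,0,0,4]]

```text
time: 37.03
ee_pos: [0.3862, -0.3361, 0.1583]
tcp_rot: [-179.6, -0.3, 90.0]
wrist_force: [0.1, -1.0, -3.8]
opening: 0.0547
```

```bash
python3 -c "
from h import *
go(.541,.027,.15,90)"
```

```text
t 37.03 pos [ 0.3862 -0.3361  0.1583] rot [-179.6   -0.3   90. ] op 0.0547 F [ 0.1 -1.  -3.8]
k 10 rv [-0.007 -0.006  0.001] d tool(end) cm [36.31 15.48  0.83]
[-0.001, -0.001, 0.0, 3.63, 1.55, 0.09]
[-0.001, -0.001, 0.0, 3.63, 1.55, 0.09]
[-0.001, -0.001, 0.0, 3.63, 1.55, 0.09]
[-0.001, -0.001, 0.0, 3.63, 1.55, 0.09]
[-0.001, -0.001, 0.0, 3.63, 1.55, 0.09]
[-0.001, -0.001, 0.0, 3.63, 1.55, 0.09]
[-0.001, -0.001, 0.0, 3.63, 1.55, 0.09]
[-0.001, -0.001, 0.0, 3.63, 1.55, 0.09]
[-0.001, -0.001, 0.0, 3.63, 1.55, 0.09]
[-0.001, -0.001, 0.0, 3.63, 1.55, 0.08]
```

servo_tool:
  moves:
    - [[0,0,0,2,0.9,0,4],[-0.001,-0.001,0,3.6,1.55,0,4],[-0.001,-0.001,0,3.6,1.55,0,4],[-0.001,-0.001,0,3.6,1.55,0,4],[-0.001,-0.001,0,3.6,1.55,0,4],[-0.001,-0.001,0,3.6,1.55,0,4],[-0.001,-0.001,0,3.6,1.55,0,4],[0,0,0,3.6,1.55,0,4],[0,0,0,3.6,1.55,0,4],[0,0,0,2.5,1.1,0,4],[0,0,0,1.5,0.6,0,4],[0,0,0,0,0,0,4]]

```text
time: 38.03
ee_pos: [0.5389, 0.027, 0.1397]
tcp_rot: [-179.2, -0.0, 89.5]
wrist_force: [-0.8, -0.0, -4.1]
opening: 0.0549
```

```bash
python3 -c "
from h import *
go(.5415,.0272,.08,90)"
```

```text
t 38.03 pos [0.5389 0.027  0.1397] rot [-179.2   -0.    89.5] op 0.0549 F [-0.8 -0.  -4.1]
k 2 rv [-0.014 -0.    -0.009] d tool(end) cm [0.02 0.26 5.97]
[-0.007, -0.0, -0.004, 0.01, 0.17, 2.98]
[-0.007, -0.0, -0.004, 0.01, 0.15, 2.98]
```

servo_tool:
  moves:
    - [[-0.007,0,-0.004,0.1,0.15,2.5,4],[-0.007,0,-0.004,0.1,0.15,2,4],[0,0,0,0,0,1,4],[0,0,0,0,0,0.3,4],[0,0,0,0,0,0,4]]

```text
time: 38.45
ee_pos: [0.5387, 0.0292, 0.0734]
tcp_rot: [-179.6, 0.0, 90.1]
wrist_force: [-0.2, -0.1, -4.8]
opening: 0.0548
```

```bash
python3 -c "
from h import *
go(.5415,.0272,.047,90)
look('wrist','w19')"
```

```text
t 38.45 pos [0.5387 0.0292 0.0734] rot [-179.6    0.    90.1] op 0.0548 F [-0.2 -0.1 -4.8]
k 1 rv [-0.007  0.001  0.001] d tool(end) cm [-0.2   0.28  2.64]
[-0.007, 0.001, 0.001, -0.2, 0.29, 2.63]
```

View pics/w19.png

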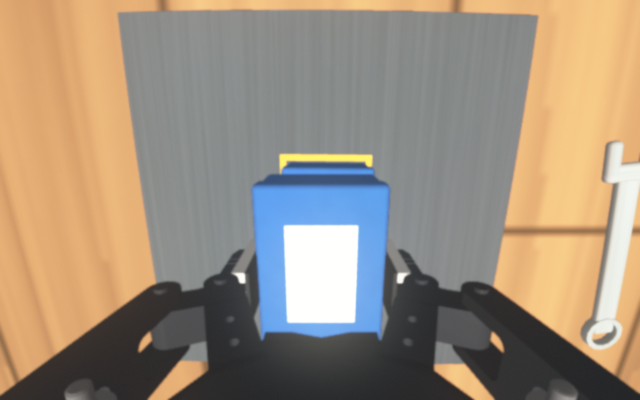

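servo_tool:
  moves:
    - [[-0.007,0,0,-0.2,0.3,0.8,4],[0,0,0,0,0.1,0.7,4],[0,0,0,0,0,0.5,4],[0,0,0,0,0,0,4]]

```text
time: 38.83
ee_pos: [0.5447, 0.0257, 0.0546]
tcp_rot: [179.7, 0.0, 89.9]
wrist_force: [-0.7, 0.2, -3.8]
opening: 0.0543
```

```bash
python3 -c "
from h import *
go(.5415,.0272,.047,90)"
```

```text
t 38.83 pos [0.5447 0.0257 0.0546] rot [179.7   0.   89.9] op 0.0543 F [-0.7  0.2 -3.8]
k 1 rv [ 0.004  0.001 -0.001] d tool(end) cm [ 0.15 -0.32  0.76]
[0.004, 0.001, -0.001, 0.15, -0.32, 0.76]
```

servo_tool:
  moves:
    - [[0.003,0,0,0.1,-0.25,0.2,4],[0,0,0,0,0,0.2,4],[0,0,0,0,0,0,4]]

```text
time: 39.08
ee_pos: [0.5422, 0.0266, 0.0508]
tcp_rot: [179.9, 0.0, 89.9]
wrist_force: [0.1, -0.0, -4.2]
opening: 0.0546
```

```bash
python3 -c "
from h import *
go(.5415,.0272,.047,90)"
```

```text
t 39.08 pos [0.5422 0.0266 0.0508] rot [179.9   0.   89.9] op 0.0546 F [ 0.1 -0.  -4.2]
k 1 rv [ 0.002  0.001 -0.001] d tool(end) cm [ 0.06 -0.07  0.38]
[0.002, 0.001, -0.001, 0.06, -0.08, 0.38]
```

servo_tool:
  moves:
    - [[0,0,0,0.05,-0.05,0.2,4],[0,0,0,0,0,0.2,4],[0,0,0,0,0,0,4],[0,0,0,0,0,0,4]]

```text
time: 39.42
ee_pos: [0.5422, 0.0274, 0.0476]
tcp_rot: [179.8, 0.0, 89.9]
wrist_force: [0.2, 0.2, -3.5]
opening: 0.0543
```

```bash
python3 -c "
from h import *
go(.5415,.0272,.047,90)"
```

```text
t 39.42 pos [0.5422 0.0274 0.0476] rot [179.8   0.   89.9] op 0.0543 F [ 0.2  0.2 -3.5]
k 1 rv [ 0.004  0.    -0.001] d tool(end) cm [-0.02 -0.07  0.06]
[0.004, 0.0, -0.001, -0.02, -0.07, 0.05]
```

servo_tool:
  moves:
    - [[0,0,0,0,-0.05,0.15,4],[0,0,0,0,0,0,4]]

```text
time: 39.58
ee_pos: [0.5425, 0.0274, 0.0479]
tcp_rot: [179.6, 0.0, 89.9]
wrist_force: [0.1, 0.1, -3.8]
opening: 0.0547
```

servo_tool:
  moves:
    - [[0.004,0,0,0,-0.05,0.25,4],[0,0,0,0,0,0.1,4]]

```text
time: 39.75
ee_pos: [0.5428, 0.0274, 0.0474]
tcp_rot: [179.7, 0.0, 89.9]
wrist_force: [-4.1, -0.9, 3.5]
opening: 0.0547
```

Contact: the wrist force now reads +3.5 N in z. I'll release.

servo_tool:
  moves:
    - [[0,0,0,0,0,0,5.7],[0,0,0,0,0,0,7.2],[0,0,0,0,0,0,7.6],[0,0,0,0,0,0,7.6],[0,0,0,0,0,-2,7.6],[0,0,0,0,0,-3,7.6],[0,0,0,0,0,-4,7.6],[0,0,0,0,0,-4,7.6],[0,0,0,0,0,0,7.6]]

```text
time: 40.5
ee_pos: [0.5406, 0.0274, 0.1792]
tcp_rot: [-180.0, 0.0, 89.9]
wrist_force: [1.2, -0.9, 0.4]
opening: 0.0759
```

```bash
python3 -c "
from h import *
look('wrist','w20'); sh('w20',(180,120,460,320),2.7)
go(.6015,-.344,.17,86)"
```

```text
t 40.55 pos [0.5401 0.0274 0.1761] rot [-179.8    0.    89.9] op 0.0759 F [-0.2 -0.5 -0.7]
k 10 rv [-0.003  0.001  0.069] d tool(end) cm [-36.62   8.71   0.61]
[-0.0, 0.0, 0.007, -3.71, 0.62, 0.06]
[-0.0, 0.0, 0.007, -3.71, 0.64, 0.06]
[-0.0, 0.0, 0.007, -3.7, 0.67, 0.06]
[-0.0, 0.0, 0.007, -3.7, 0.69, 0.06]
[-0.0, 0.0, 0.007, -3.7, 0.72, 0.06]
[-0.0, 0.0, 0.007, -3.69, 0.74, 0.06]
[-0.0, 0.0, 0.007, -3.69, 0.77, 0.06]
[-0.0, 0.0, 0.007, -3.68, 0.8, 0.06]
[-0.0, 0.0, 0.007, -3.67, 0.82, 0.06]
[-0.0, 0.0, 0.007, -3.67, 0.85, 0.06]
```

View pics/w20_c.png

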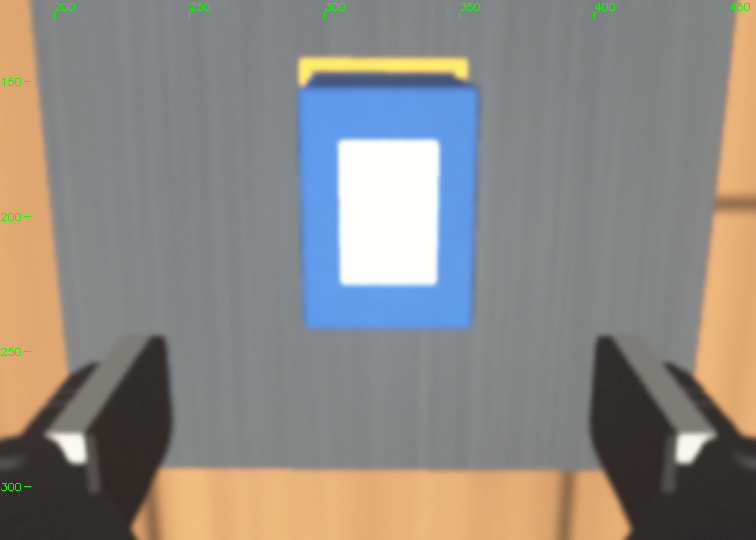

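```bash
python3 -c "
from h import *
quad('w20',[(300,88),(478,88),(472,328),(305,327)],.074,(180,120),2.7)
quad('w20',[(338,140),(440,140),(438,285),(340,284)],.074,(180,120),2.7)
print(p2w('s1',[(197,236),(208,273)],[.12,0]))"
```

```text
c [543.2  27.9] len [54.3, 78.6, 55.1, 78.3] ang [180.0, 90.3, 179.6, 89.7]
c [543.3  27.5] len [31.6, 47.6, 31.9, 47.2] ang [180.0, 90.3, 179.3, 90.0]
[[ 0.74786634 -0.20114905  0.12      ]
 [ 0.75915045 -0.20691714  0.        ]]
```

servo_tool:
  moves:
    - [[0,0,0,-2,0.4,0,7.6],[0,0,0.007,-3.6,0.7,0,7.6],[0,0,0.007,-3.7,0.7,0,7.6],[0,0,0.007,-3.7,0.7,0,7.6],[0,0,0.007,-3.7,0.7,0,7.6],[0,0,0.007,-3.7,0.7,0,7.6],[0,0,0.007,-3.7,0.75,0,7.6],[0,0,0.007,-3.7,0.75,0,7.6],[0,0,0.007,-3.6,0.8,0,7.6],[0,0,0.007,-2.5,0.6,0,7.6],[0,0,0,-1.5,0.4,0,7.6],[0,0,0,0,0,0,7.6]]

```text
time: 41.55
ee_pos: [0.6034, -0.3438, 0.162]
tcp_rot: [-179.3, -0.2, 86.5]
wrist_force: [-0.7, -0.2, -0.0]
opening: 0.0764
```

```bash
python3 -c "
from h import *
look('wrist','w21'); sh('w21',(180,100,460,320),2.7)
go(.6015,-.344,.10,86)"
```

```text
t 41.60 pos [ 0.6032 -0.3425  0.1618] rot [-179.3   -0.3   86.5] op 0.0759 F [-0.8  0.2  0. ]
k 2 rv [-0.013 -0.005  0.008] d tool(end) cm [-0.16 -0.16  6.18]
[-0.006, -0.002, 0.004, -0.09, -0.04, 3.09]
[-0.006, -0.002, 0.004, -0.09, -0.06, 3.09]
```

View pics/w21_c.png

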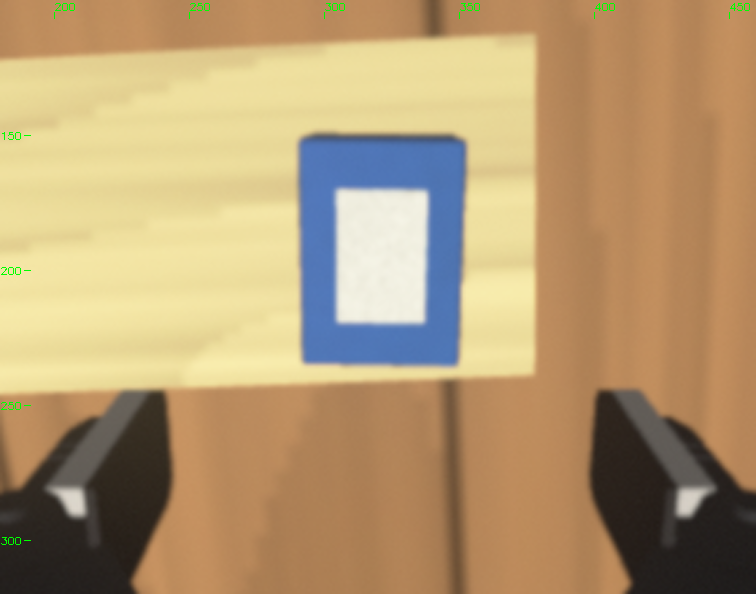

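```bash
python3 -c "
from h import *
quad('w21',[(300,141),(466,142),(458,365),(303,363)],.038,(180,100),2.7)
quad('w21',[(336,189),(429,190),(425,324),(337,323)],.038,(180,100),2.7)"
```

```text
c [ 602.3 -344.2] len [54.5, 77.9, 54.7, 77.7] ang [176.2, 85.9, 176.0, 85.8]
c [ 602.3 -344.6] len [31.0, 46.9, 30.6, 46.9] ang [176.0, 85.7, 176.0, 86.1]
```

servo_tool:
  moves:
    - [[-0.006,-0.002,0.004,-0.1,-0.1,3,7.6],[-0.006,-0.002,0.004,-0.1,-0.1,3,7.6],[0,0,0,0,0,2.5,7.6],[0,0,0,0,0,1.5,7.6],[0,0,0,0,0,0,7.6]]

```text
time: 42.02
ee_pos: [0.6, -0.3396, 0.0563]
tcp_rot: [-180.0, -0.1, 86.1]
wrist_force: [-0.4, 1.1, -0.6]
opening: 0.0761
```

```bash
python3 -c "
from h import *
go(.6015,-.344,.010,86)"
```

```text
t 42.02 pos [ 0.6    -0.3396  0.0563] rot [-1.80e+02 -1.00e-01  8.61e+01] op 0.0761 F [-0.4  1.1 -0.6]
k 2 rv [-0.001 -0.002  0.002] d tool(end) cm [-0.43  0.18  4.63]
[-0.0, -0.001, 0.001, -0.22, 0.09, 2.31]
[-0.0, -0.001, 0.001, -0.22, 0.09, 2.31]
```

servo_tool:
  moves:
    - [[0,0,0,-0.45,0.2,1.2,7.6],[0,0,0,0,0,1.4,7.6],[0,0,0,0,0,1,7.6],[0,0,0,0,0,0.5,7.6],[0,0,0,0,0,0,7.6]]

```text
time: 42.43
ee_pos: [0.6028, -0.3419, 0.0134]
tcp_rot: [180.0, -0.1, 86.3]
wrist_force: [0.3, 0.3, 0.1]
opening: 0.076
```

```bash
python3 -c "
from h import *
go(.602,-.3445,.010,86)"
```

```text
t 42.43 pos [ 0.6028 -0.3419  0.0134] rot [ 1.80e+02 -1.00e-01  8.63e+01] op 0.0760 F [0.3 0.3 0.1]
k 1 rv [ 0.001 -0.002  0.005] d tool(end) cm [-0.27 -0.06  0.34]
[0.001, -0.002, 0.005, -0.27, -0.06, 0.33]
```

servo_tool:
  moves:
    - [[0,-0.002,0.005,-0.3,-0.05,0.3,7.5],[0,0,0,0,0,0.1,4],[0,0,0,0,0,0,4],[0,0,0,0,0,0,4],[0,0,0,0,0,0,4],[0,0,0,0,0,0,4]]
  force: 80

```text
time: 42.93
ee_pos: [0.6028, -0.3457, 0.0111]
tcp_rot: [179.8, 0.1, 86.0]
wrist_force: [0.6, -0.3, -4.4]
opening: 0.0549
```

```bash
python3 -c "
from h import *
look('wrist','w22'); sh('w22',(180,120,460,320),2.7)
go(.602,-.3445,.19,90)"
```

```text
t 42.98 pos [ 0.6027 -0.3457  0.011 ] rot [1.799e+02 1.000e-01 8.600e+01] op 0.0548 F [ 0.4 -0.8 -4.1]
k 5 rv [ 0.003  0.001 -0.07 ] d tool(end) cm [  0.12  -0.07 -17.9 ]
[0.001, 0.0, -0.014, 0.02, -0.01, -3.58]
[0.001, 0.0, -0.014, 0.02, -0.01, -3.58]
[0.001, 0.0, -0.014, 0.02, -0.01, -3.58]
[0.001, 0.0, -0.014, 0.02, -0.01, -3.58]
[0.001, 0.0, -0.014, 0.02, -0.01, -3.58]
```

View pics/w22_c.png

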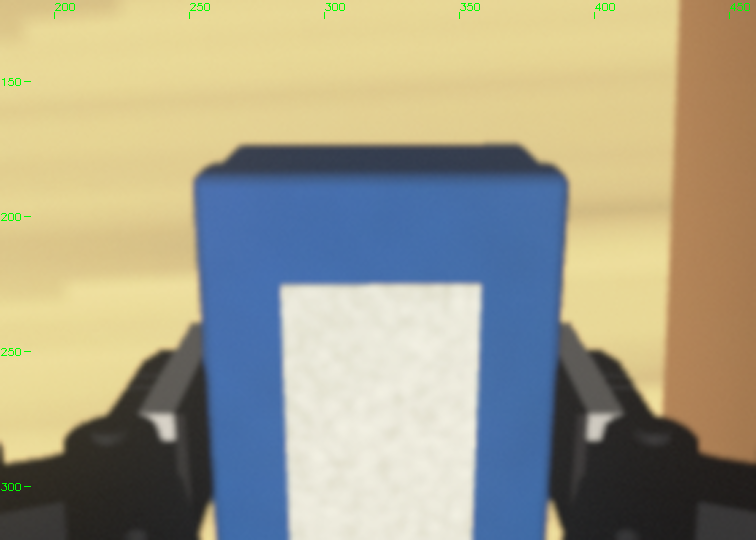

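```bash
python3 -c "
from h import *
P=p2w('w22',[(180+195/2.7,120+177/2.7),(180+568/2.7,120+177/2.7),(180+280/2.7,120+284/2.7),(180+482/2.7,120+284/2.7)],.0385)
d=P[1]-P[0]; n=np.array([-d[1],d[0],0])/np.hypot(d[0],d[1]); m=P[:2].mean(0); print('centre', m-.04*n, 'from label', P[2:].mean(0)-n*.0235)
"
```

```text
centre [ 0.60297098 -0.34528662  0.0385    ] from label [ 0.60289695 -0.34535611  0.0385    ]
```

servo_tool:
  moves:
    - [[0,0,0,0,0,-2,4],[0,0,-0.015,0,0,-3,4],[0,0,-0.015,0,0,-4,4],[0,0,-0.015,0,0,-4,4],[0,0,-0.015,0,0,-4,4],[0,0,-0.005,0,0,-1.5,4],[0,0,0,0,0,0,4]]

```text
time: 43.57
ee_pos: [0.5994, -0.3438, 0.1975]
tcp_rot: [-179.6, -0.2, 89.9]
wrist_force: [2.3, -0.4, -3.4]
opening: 0.0546
```

```bash
python3 -c "
from h import *
go(.5415,.0272,.18,90)"
```

```text
t 43.57 pos [ 0.5994 -0.3438  0.1975] rot [-179.6   -0.2   89.9] op 0.0546 F [ 2.3 -0.4 -3.4]
k 10 rv [-0.008 -0.004 -0.002] d tool(end) cm [37.1  -5.79  1.75]
[-0.001, -0.0, -0.0, 3.71, -0.59, 0.2]
[-0.001, -0.0, -0.0, 3.71, -0.59, 0.19]
[-0.001, -0.0, -0.0, 3.71, -0.58, 0.19]
[-0.001, -0.0, -0.0, 3.71, -0.58, 0.19]
[-0.001, -0.0, -0.0, 3.71, -0.58, 0.19]
[-0.001, -0.0, -0.0, 3.71, -0.58, 0.19]
[-0.001, -0.0, -0.0, 3.71, -0.58, 0.18]
[-0.001, -0.0, -0.0, 3.71, -0.58, 0.18]
[-0.001, -0.0, -0.0, 3.71, -0.58, 0.18]
[-0.001, -0.0, -0.0, 3.71, -0.58, 0.18]
```

servo_tool:
  moves:
    - [[0,0,0,2,-0.3,0,4],[-0.001,0,0,3.7,-0.58,0,4],[-0.001,0,0,3.7,-0.58,0,4],[-0.001,0,0,3.7,-0.58,0,4],[-0.001,0,0,3.7,-0.58,0,4],[-0.001,0,0,3.7,-0.58,0,4],[-0.001,0,0,3.7,-0.58,0,4],[-0.001,0,0,3.7,-0.58,0,4],[0,0,0,3.6,-0.58,0,4],[0,0,0,2.5,-0.4,0,4],[0,0,0,1.5,-0.2,0,4],[0,0,0,0,0,0,4]]

```text
time: 44.57
ee_pos: [0.5377, 0.0248, 0.178]
tcp_rot: [-179.0, -0.4, 89.4]
wrist_force: [0.7, 0.0, -3.6]
opening: 0.0547
```

```bash
python3 -c "
from h import *
go(.5417,.0273,.11,90)"
```

```text
t 44.57 pos [0.5377 0.0248 0.178 ] rot [-179.    -0.4   89.4] op 0.0547 F [ 0.7  0.  -3.6]
k 2 rv [-0.017 -0.006 -0.01 ] d tool(end) cm [0.25 0.4  6.8 ]
[-0.009, -0.003, -0.005, 0.11, 0.26, 3.39]
[-0.009, -0.003, -0.005, 0.12, 0.23, 3.4]
```

servo_tool:
  moves:
    - [[-0.008,-0.003,-0.005,0.15,0.25,2.5,4],[-0.008,-0.003,-0.005,0.15,0.25,2.2,4],[0,0,0,0,0,1.2,4],[0,0,0,0,0,0.3,4],[0,0,0,0,0,0,4]]

```text
time: 44.98
ee_pos: [0.5397, 0.0282, 0.1074]
tcp_rot: [-179.7, 0.1, 90.1]
wrist_force: [0.5, -0.3, -3.4]
opening: 0.0545
```

```bash
python3 -c "
from h import *
go(.542,.0275,.081,90)
look('wrist','w23')"
```

```text
t 44.98 pos [0.5397 0.0282 0.1074] rot [-1.797e+02  1.000e-01  9.010e+01] op 0.0545 F [ 0.5 -0.3 -3.4]
k 1 rv [-0.006  0.001  0.002] d tool(end) cm [-0.07  0.23  2.64]
[-0.006, 0.001, 0.002, -0.07, 0.24, 2.64]
```

View pics/w23.png

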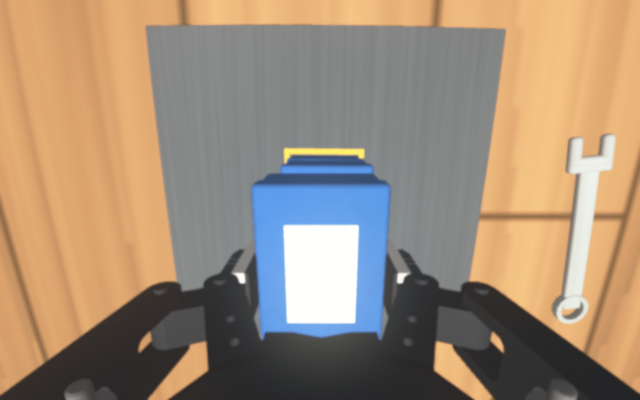

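The tin is still held square over the stack (lid around 320, 260). I'll lower it gently.

servo_tool:
  moves:
    - [[-0.006,0,0,-0.1,0.2,0.7,4],[0,0,0,0,0,0.6,4],[0,0,0,0,0,0.4,4],[0,0,0,0,0,0,4]]

```text
time: 45.37
ee_pos: [0.5431, 0.0259, 0.0909]
tcp_rot: [179.8, 0.1, 90.0]
wrist_force: [-0.5, -0.4, -2.9]
opening: 0.0544
```

```bash
python3 -c "
from h import *
go(.542,.0275,.081,90)"
```

```text
t 45.37 pos [0.5431 0.0259 0.0909] rot [1.798e+02 1.000e-01 9.000e+01] op 0.0544 F [-0.5 -0.4 -2.9]
k 1 rv [0.004 0.001 0.   ] d tool(end) cm [ 0.16 -0.11  0.99]
[0.004, 0.001, 0.0, 0.16, -0.12, 0.99]
```

servo_tool:
  moves:
    - [[0.003,0,0,0.15,-0.1,0.3,4],[0,0,0,0,0,0.3,4],[0,0,0,0,0,0.1,4],[0,0,0,0,0,0,4]]

```text
time: 45.7
ee_pos: [0.5425, 0.0275, 0.084]
tcp_rot: [179.9, 0.0, 90.0]
wrist_force: [0.3, 0.0, -4.6]
opening: 0.0546
```

```bash
python3 -c "
from h import *
go(.542,.0275,.081,90)"
```

```text
t 45.70 pos [0.5425 0.0275 0.084 ] rot [179.9   0.   90. ] op 0.0546 F [ 0.3  0.  -4.6]
k 1 rv [ 0.002  0.001 -0.   ] d tool(end) cm [ 0.   -0.05  0.3 ]
[0.002, 0.001, -0.0, 0.0, -0.05, 0.3]
```

servo_tool:
  moves:
    - [[0,0,0,0,-0.05,0.2,4],[0,0,0,0,0,0.2,4],[0,0,0,0,0,0,4]]

```text
time: 45.95
ee_pos: [0.5424, 0.0276, 0.0804]
tcp_rot: [179.8, 0.0, 90.0]
wrist_force: [-0.3, -0.4, -3.9]
opening: 0.0549
```

servo_tool:
  moves:
    - [[0,0,0,0,-0.05,0.15,4],[0,0,0,0,0,0.1,4]]

```text
time: 46.12
ee_pos: [0.5425, 0.0276, 0.0804]
tcp_rot: [179.7, 0.0, 90.0]
wrist_force: [-4.6, -0.5, 4.0]
opening: 0.0548
```

Contact reached (+4 N). I'll release.

servo_tool:
  moves:
    - [[0,0,0,0,0,0,5.7],[0,0,0,0,0,0,7.2],[0,0,0,0,0,0,7.6],[0,0,0,0,0,0,7.6],[0,0,0,0,0,-2,7.6],[0,0,0,0,0,-3,7.6],[0,0,0,0,0,-4,7.6],[0,0,0,0,0,-4,7.6],[0,0,0,0,0,0,7.6]]

```text
time: 46.87
ee_pos: [0.5404, 0.0277, 0.2141]
tcp_rot: [179.8, 0.0, 90.0]
wrist_force: [1.2, -0.1, 0.2]
opening: 0.0756
```

```bash
python3 -c "
from h import *
look('wrist','w24'); sh('w24',(180,120,460,320),2.7)
look('side','d24'); look('scene','s24')
go(.5,-.1,.3,90)"
```

```text
t 47.02 pos [0.5389 0.0276 0.2065] rot [-1.797e+02  1.000e-01  9.000e+01] op 0.0761 F [-0.1  0.7  0.7]
k 4 rv [-0.006  0.001  0.   ] d tool(end) cm [-12.76  -3.89  -9.35]
[-0.001, 0.0, 0.0, -3.19, -0.98, -2.33]
[-0.001, 0.0, 0.0, -3.19, -0.98, -2.33]
[-0.001, 0.0, 0.0, -3.19, -0.98, -2.33]
[-0.001, 0.0, 0.0, -3.19, -0.97, -2.34]
```

View pics/w24_c.png

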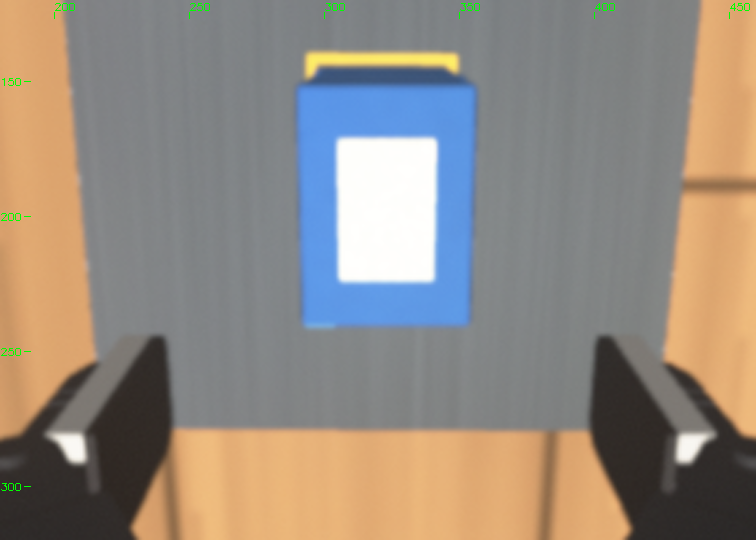

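View pics/d24.png

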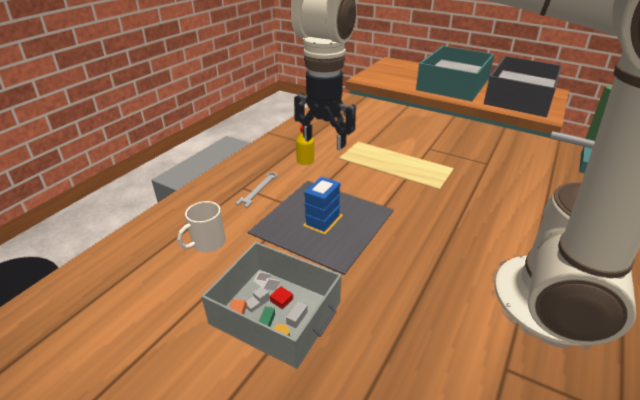

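View pics/s24.png

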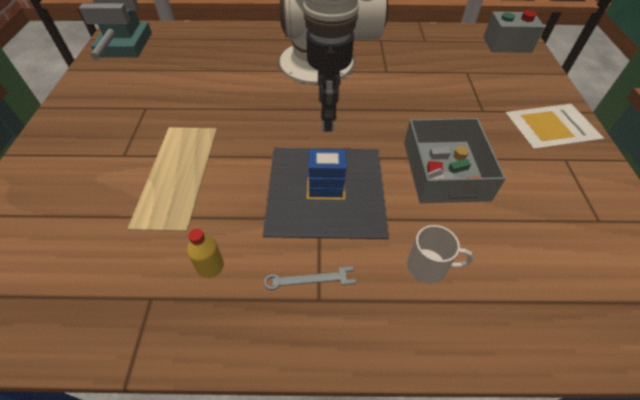

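```bash
python3 -c "
from h import *
quad('w24',[(298,87),(476,87),(469,325),(303,326)],.108,(180,120),2.7)
quad('w24',[(336,138),(438,138),(435,283),(338,283)],.108,(180,120),2.7)"
```

```text
c [542.7  28.4] len [54.4, 78.1, 54.9, 78.4] ang [0.0, 90.1, 0.3, 89.7]
c [542.8  28. ] len [31.7, 47.7, 31.6, 47.6] ang [180.0, 89.9, 180.0, 90.0]
```

servo_tool:
  moves:
    - [[0,0,0,0,0,-2,7.6],[0,0,0,0,0,-2,7.6],[0,0,0,0,0,0,7.6],[0,0,0,0,0,0,7.6],[0,0,0,0,0,0,7.6],[0,0,0,0,0,0,7.6],[0,0,0,0,0,0,7.6],[0,0,0,0,0,0,7.6]]

```text
time: 47.68
ee_pos: [0.5361, 0.0275, 0.2354]
tcp_rot: [-178.7, 0.1, 90.0]
wrist_force: [-0.9, -0.3, -0.7]
opening: 0.0762
```

```bash
python3 -c "
from h import *
look('wrist','w25')
look('side','d25'); sh('d25',(190,160,410,370),3)"
```

View pics/d25_c.png

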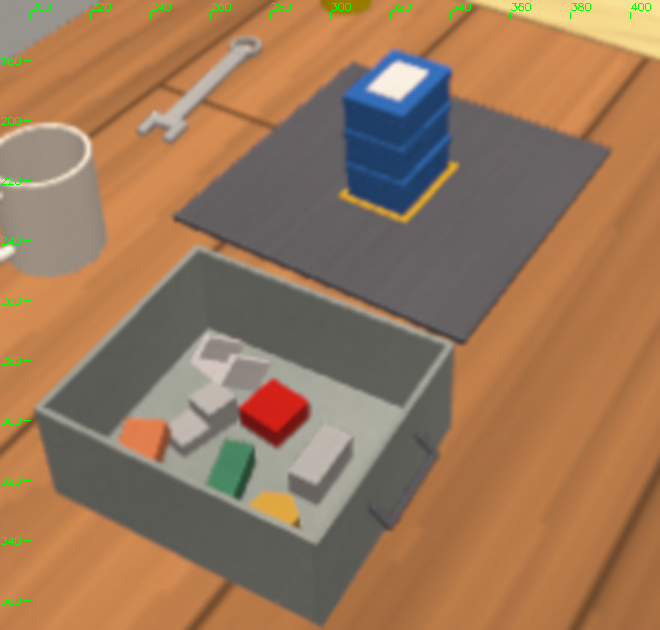

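The picture shows seven offcuts in the bin and a straight column of three tins on the outline. The mug, spanner and bottle are untouched, so I'm handing in.

```bash
python3 -c "
from workcell import bot
print(bot.get_obs()['time'], bot.job_done())"
```

```text
the job is handed in; nothing more can be done
47.7833 None
```

The bench is ready and the job was handed in at 47.8 s of the 210 s allowed; no verdict was reported. I put all seven offcuts in the scrap bin first, one by one. Then I stacked the three tins, lids up, on the yellow outline.

**Column:** I measured each tin with the wrist camera just after placing it. The outline's middle is at about (541.2, 26.9) mm.

| Tin | Measured centre (mm) |
|---|---|
| Bottom | 542.4, 27.3 |
| Middle | 543.2, 27.7 |
| Top | 542.7, 28.2 |

All three are within about 2.5 mm of the middle and about 1.5 mm of each other. Their long sides are within about 1° of the outline's.

**Last pictures:** All seven offcuts are in the bin, the column stands straight, the gripper is clear, and the mug, spanner and oil bottle are where they started.

**Disagreement:** The first tin positions from the scene camera were about 4 mm off the wrist camera's in y. I used the wrist camera, which was consistent between views. No other check failed or disagreed. I saw no dropped parts, slackened grip or knocked offcut.

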